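# Lock a tilted modelling turntable with its drop pin

## Task

Lock the tilted turntable so that the plaster rose on it can be carved: take the steel locking pin out of the tool stand, put it into the guide bush at the rim of the wheel, and turn the wheel until the pin finds one of the hidden holes below and drops fully home, its collar down on the bush. Leave it there and let go; do not touch the plaster, and leave the other tools where they are.

Things in the scene. Friction and masses are not known exactly. Their poses are not given: they have to be found in the camera images.
- pin_grip (a point): Locking pin: loose steel turned part, 100 mm long, about 200 g, standing upright in any of the three holes of the tool stand, the only all-metal piece there. Foot to top: round shaft, collar, plain round grip 26 mm in diameter and 46 mm long. This point: on the axis, middle of the grip, 78 mm from the foot, 29 mm from the collar's underside, 22 mm below the top. z axis: from foot to grip.
- pin_foot (a point): Foot end of the same pin, on its axis. The shaft is 14 mm in diameter and 49 mm long from here to the underside of the collar, with a 2.5 mm chamfer at the foot; the collar is 34 mm across and 5 mm thick. In the stand the collar rests on the stand's top.
- stand: Tool stand: fixed wooden block 240 x 70 x 60 mm high, with three upright round holes, 16 mm in diameter and 52 mm deep, in a row along its x axis, 75 mm apart, the second in the middle. Origin: centre of its underside, on the bench. The pin and two wooden-handled carving tools stand in it.
- turntable: Grey iron foot, yoke and head of the tilting turntable, fixed to the bench. It holds the wheel's axis tilted 30 degrees from vertical towards its own -x, that is roughly to the robot's right, so that the right-hand side of the wheel is its low side. Origin: on the bench, straight below the wheel's centre, which is 150 mm up.
- wheel_centre (a point): Centre of the upper face of the wheel: a round aluminium plate 290 mm in diameter and 16 mm thick, free to turn all the way round on the tilted axis. z axis: the wheel's axis, up out of the face; x and y lie in the face and turn with it. It stays where it is left; 2 to 4 N at the bush turn it, more with a pin pressed on the plate below.
- bush_mouth (a point): Middle of the mouth of the guide bush: steel ring 36 mm across standing 10 mm above the wheel's face, 115 mm from the wheel's centre (at -x of the wheel), at the start near its lowest side. The 15.5 mm bore runs parallel to the wheel's axis, 26 mm through bush and wheel. Axes as wheel_centre. With the pin fully home pin_grip is 29 mm from here along z.
- wheel (a joint): Turn of the wheel, rad, positive counter-clockwise seen from above its face; 0 with the bush lowest. 4 mm under the wheel lies a fixed index plate, out of sight, with eight blind holes, 18 mm wide and 20 mm deep, every 45 degrees on the bush's circle, at an unknown angle, none under the bush at the start. Between holes the pin's foot stops 30 mm below bush_mouth, collar 19 mm too high.
- rose: Ceiling rose of soft white plaster, round, 140 mm in diameter and 27 mm high in the middle (14 mm near its edge), held in the middle of the wheel by three wooden wedges and turning with it. Origin: centre of its underside, on the wheel's face. Not to be touched.
- chisel_mid (a point): Bystander: chisel in the stand, slim wooden handle 30 mm thick reaching 101 mm above the stand's top; this point is on its axis, 36 mm above the stand's top.
- rasp_mid (a point): Bystander: rasp in the stand, bulb-shaped wooden handle 34 mm thick reaching 84 mm above the stand's top; this point is on its axis, 36 mm above the stand's top.
- bowl: Bystander: black rubber plaster bowl, 130 mm wide and 58 mm high, on the bench. Origin: centre of its underside.
- mallet_mid (a point): Bystander: wooden carver's mallet lying on the bench, head 76 mm thick and 88 mm long, handle 150 mm. This point: middle of the head.

How it is judged:
By the outcome, as a careful person would: the job done as asked, in the order asked, and still so for the second after the job is handed in, with the robot touching nothing.
It also fails if it takes over 64 s, if anything falls off the work surface, if the arm or the gripper's body presses on something with over 40 N, if the wrist force passes 120 N, or if a joint passes its speed limit or range.

## Robot

A 6-joint arm with a two-finger parallel gripper is mounted at the origin on the work surface. World frame = base frame: x ahead of the robot, y to its left, z up, the work surface at z = 0. Lengths are in m, angles in rad, forces in N, time in s.
With the tool pointing down it reaches from about 0.425 to 1.125 m from the base axis. Payload 14.9 kg.
Tool frame: the origin (TCP) lies at the centre of the arm's flange, where the gripper is bolted on; the fingertips stand 191 mm ahead of it and the grasp point (between the pads) lies 172 mm ahead of it; z points along the fingers, y is the direction in which the jaws open and shut (so a half turn about z gives the same grasp; the last joint's range is limited). The gripper opens to 91 mm and grips with 3 to 60 N. Pads are 32 mm wide; open, the fingers measure 118 mm over their backs; the gripper's body (76 mm by 178 mm) begins 60 mm behind the grasp point.
Start: joints at [-1.323, 0.379, 1.734, -0, 1.028, -0.033], TCP at [0.194, -0.673, 0.405] pointing down, gripper open.
Joint ranges: [-2.77, 2.77], [-0.74, 2.19], [0, 2.66], [-1.06, 4.2], [0.31, 2.87], [-3.08, 3.08]. Speed limits (rad/s): [1.89, 1.89, 2.39, 3.14, 3.14, 3.14].

## Interface

Orientations are given as a unit quaternion [w, x, y, z].
In Python, from station import env, vision, ticket gives the robot as it stands.
- The arm moves only by the tool move_arm, never from a script. Its arguments are lists of equal length, an entry for each row: "claw": the gripper command: -1 is shut, 1 is fully open, values between are in proportion; "slide": the shift along the tool's x, y, z in m, a list of three; "turn": the turn about the tool's z in degrees. In form: {"claw": [claw, ...], "slide": [[tx, ty, tz], ...], "turn": [turn, ...]}. A call has 1 to 8 rows; each row shifts and turns the pose as measured when the row begins, along the tool's axes as they then stand; what a row does not reach is not made up. A row lasts 1/12 s, in which the tool goes at most 41.7 mm and 7.16 degrees, less where a joint would pass 70% of its speed; a pose out of reach is approached as far as the arm can. A call is refused whole if a number of a shift passes 0.0417 or a number of a turn 7.16, either way. A call with a gripper value outside its range is refused whole. The fingers move at their own pace and stop on an object; "squeeze" is the grip in N (left out, the last holds). Time passes only in rows, so rows that do not move let the fingers close. It gives the time, the measured TCP pose, the force and the opening at its end, in the units of the state.
- env.observe(): the state, without advancing time (a new reading comes with each control period).
- vision.read_camera(name): name is "scene" or "top" or "wrist"; returns a dict with "image" (420x560x3 uint8, red, green, blue), "range_z" (420x560 float32, m along the optical axis (not along the pixel's ray), 0 where there is no reading), "intrinsics" (3x3 intrinsics, pixels), "dist" ([k1, k2, p1, p2, k3] as OpenCV has them; the pictures are not rectified), "cam_to_world" (4x4, takes a point from camera to world coordinates). Camera axes: x right, y down, z forward; pixel columns grow to the right and rows downward; lengths in m; the calibration is good to about 2 mm. A picture is of the moment at which its call begins.
- ticket.hand_in(): hands the job in, once; it reports no verdict.
Trained networks look in a picture, given as the dict that the camera call returned (one of the last four; its "shot" number tells which), for a name from the list of things; names that differ only in an ending like _2 or _b are one class to them, and where a whole thing is asked for, a point or a joint stands for the part that bears it (a point fixed in the world has none). Each returns a list of dicts, best first, with "score" (0 to 1); they miss things now and then, are a little off and sometimes report something else, mostly with a low value. They report only what shows in the picture. A call takes as long as a camera call.
- vision.search_frame(thing, picture): "bbox" ([left, top, right, bottom] in pixels, round what is visible of it).
- vision.spot_point(thing, picture): "position" ([column, row] in pixels: a listed point, or the origin of a listed thing).
The state is a dict: "time": time; "qpos": joint angles; "joint_velocities": joint speeds; "tau": joint torques, N m; "ee_pos": TCP position; "eef_rot": TCP orientation; "contact_force": force on the tool from outside, world axes, zero at the start; "ft_torque": the same for the moment, N m; "grip_width": finger opening in m.
Only numpy, scipy, OpenCV 4.12 (cv2) and the standard library are available. Lean on these libraries where they do the work, as an engineer would, in place of code of your own. Each camera call takes 0.05 s, during which the arm holds its last target.

## Working session

There is one attempt and no reset: what is moved stays moved. The work goes in short steps, Python scripts to look and compute and a tool call to move; the robot and the scene stay as the last step left them, time stands still between calls to the robot, and variables do not carry over. Pictures are saved under pics/ and viewed, and the job is handed in when it is done.

Besides the shell and the picture viewer there is one more tool, called after ">>>" as name([rows], argument=value, ...), one row to a line, values as JSON. move_arm: Moves the arm, as the interface text tells. Its arguments: {"type":"object","properties":{"claw":{"type":"array"},"slide":{"type":"array"},"turn":{"type":"array"},"squeeze":{"type":"number"}},"required":["claw","slide","turn"]}

```bash
ls; mkdir -p pics; cat > h.py <<'E'
from station import env, vision, ticket
import numpy as np, cv2
from scipy.spatial.transform import Rotation as R
def shot(n,f=None):
    p=vision.read_camera(n)
    if f: cv2.imwrite('pics/'+f,p['image'][:,:,::-1])
    return p
def px2w(p,uv,z=None):
    K=np.array(p['intrinsics']);uv=np.array(uv,float)
    n=cv2.undistortPoints(uv.reshape(1,1,2),K,np.array(p['dist'])).ravel()
    if z is None:
        c,r=int(round(uv[0])),int(round(uv[1])); w=p['range_z'][max(r-1,0):r+2,max(c-1,0):c+2]; w=w[w>0]; z=np.median(w) if len(w) else np.nan
    T=np.array(p['cam_to_world']); return T[:3,:3]@(np.array([n[0],n[1],1])*z)+T[:3,3]
def cloud(p):
    K=np.array(p['intrinsics']);h,w=p['range_z'].shape
    g=np.stack(np.meshgrid(np.arange(w),np.arange(h)),-1).reshape(-1,1,2).astype(np.float64)
    n=cv2.undistortPoints(g,K,np.array(p['dist'])).reshape(h,w,2)
    z=p['range_z'][...,None]; c=np.concatenate([n*z,z],-1)
    T=np.array(p['cam_to_world']); W=c@T[:3,:3].T+T[:3,3]; W[p['range_z']<=0]=np.nan
    return W
def st():
    o=env.observe(); q=o['eef_rot']; r=R.from_quat([q[1],q[2],q[3],q[0]])
    return o,np.array(o['ee_pos']),r
E
python3 - <<'E'
from h import *
print(env.observe())
for n in ['scene','top','wrist']:
    p=shot(n,n+'0.png'); print(n,np.round(p['cam_to_world'],3).tolist())
    for t in ['pin_grip','pin_foot','stand','wheel_centre','bush_mouth','chisel_mid','rasp_mid','bowl','mallet_mid','turntable']:
        r=vision.spot_point(t,p)[:2]
        print(t,[(np.round(a['position']),round(a['score'],2),np.round(px2w(p,a['position']),3)) for a in r if 0<=a['position'][0]<560 and 0<=a['position'][1]<420])
print(env.observe()['time'])
E
```

```text
pics
{'time': 0.0, 'qpos': array([-1.32328771e+00,  3.79444003e-01,  1.73478426e+00, -2.22219846e-05,
        1.02848906e+00, -3.32998692e-02]), 'joint_velocities': array([-0.0007895 ,  0.00091041,  0.00078786,  0.00036051,  0.00294185,
        0.00091265]), 'tau': array([ 2.11837192e-03, -7.63723326e+01, -4.34374523e+01,  6.50899205e-02,
        4.23720258e-02, -8.86297585e-05]), 'ee_pos': array([ 0.19394027, -0.67240324,  0.40406163]), 'eef_rot': array([-5.58096110e-04,  9.90158546e-01,  1.39949055e-01, -6.95725454e-05]), 'contact_force': array([ 1.10407611, -0.01737624,  0.48261972]), 'ft_torque': array([-0.00184581,  0.02973914,  0.00726387]), 'grip_width': 0.09089833568949879}
scene [[0.604, 0.63, -0.489, 1.063], [0.797, -0.474, 0.374, -0.432], [0.003, -0.616, -0.788, 0.955], [0.0, 0.0, 0.0, 1.0]]
pin_grip [(array([374., 172.]), 0.67, array([0.567, 0.287, 0.098]))]
pin_foot []
stand [(array([360., 177.]), 0.57, array([0.534, 0.269, 0.059]))]
wheel_centre [(array([283., 202.]), 0.94, array([ 0.546, -0.039,  0.172])), (array([375., 174.]), 0.43, array([0.574, 0.288, 0.092]))]
bush
[... 924 characters left out ...]
rray([110., 258.]), 0.83, array([0.421, 0.302, 0.141])), (array([126., 186.]), 0.65, array([0.568, 0.292, 0.11 ]))]
bowl [(array([429., 277.]), 0.76, array([ 0.392, -0.352,  0.007])), (array([116., 220.]), 0.42, array([0.494, 0.294, 0.141]))]
mallet_mid [(array([441., 181.]), 0.76, array([ 0.594, -0.359,  0.072]))]
turntable [(array([283., 205.]), 0.79, array([ 0.526, -0.029,  0.167])), (array([140., 225.]), 0.7, array([0.492, 0.277, 0.061]))]
wrist [[0.277, -0.931, -0.236, 0.261], [-0.961, -0.268, -0.068, -0.653], [0.0, 0.246, -0.969, 0.384], [0.0, 0.0, 0.0, 1.0]]
pin_grip []
pin_foot []
stand []
wheel_centre []
bush_mouth []
chisel_mid []
rasp_mid []
bowl []
mallet_mid []
turntable []
1.65
```

View pics/scene0.png

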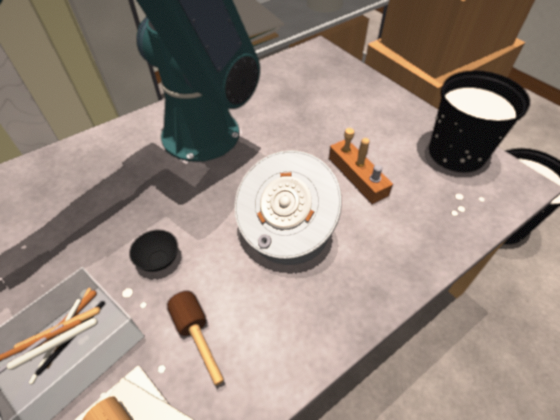

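View pics/top0.png

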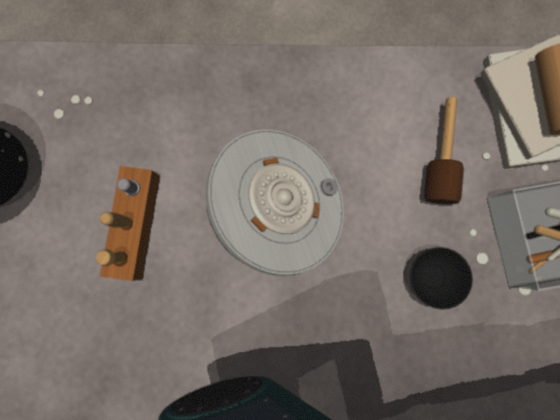

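The top view shows the pin as the metal piece in the stand's far hole (≈126,184). The bush is at ≈(329,187) and the chisel and rasp are at (110,218) and (105,257). The tool can't tilt, so I'll hook the pin's foot in the stand hole to pre-tilt it in the grip. First I'll measure.

```bash
cat > m.py <<'E'
from h import *
def circ(P2):
    A=np.c_[2*P2,np.ones(len(P2))];s=np.linalg.lstsq(A,(P2**2).sum(1),rcond=None)[0]
    return s[:2],np.sqrt(s[2]+s[:2]@s[:2])
for n in ['top','scene']:
    p=shot(n); W=cloud(p); F=W.reshape(-1,3); F=F[np.isfinite(F).all(1)]
    S=F[(F[:,2]>0.05)&(np.hypot(F[:,0]-.54,F[:,1]+.03)<.16)]
    # ransac plane
    rng=np.random.default_rng(0);best=None
    for _ in range(300):
        a=S[rng.choice(len(S),3,False)];nn=np.cross(a[1]-a[0],a[2]-a[0]);l=np.linalg.norm(nn)
        if l<1e-6: continue
        nn/=l; nn*=np.sign(nn[2]); 
        if abs(nn[2]-.866)>.08: continue
        i=abs((S-a[0])@nn)<.002
        if best is None or i.sum()>best.sum(): best=i
    Q=S[best];c=Q.mean(0);nn=np.linalg.svd(Q-c)[2][2];nn*=np.sign(nn[2])
    Q=S[abs((S-c)@nn)<.003]
    u=np.cross([0,0,1],nn);u/=np.linalg.norm(u);v=np.cross(nn,u)
    P2=np.c_[(Q-c)@u,(Q-c)@v]
    h=cv2.convexHull(P2.astype(np.float32)).reshape(-1,2)
    cc,r=circ(h); C=c+cc[0]*u+cc[1]*v
    print(n,'normal',nn.round(4),'tilt',np.degrees(np.arccos(nn[2])),'centre',C.round(4),'r',r, 'res',np.std(np.hypot(*(h-cc).T)))
    # bush: points 7..13mm above face, radius 90..140 from centre
    d=(S-C)@nn; rr=np.linalg.norm((S-C)-d[:,None]*nn,axis=1)
    B=S[(d>.007)&(d<.014)&(rr>.09)&(rr<.14)]
    print('bush pts',len(B),B.mean(0).round(4) if len(B) else '',((B-C)@nn).mean())
    print('pred lowest mouth',(C+nn*.01-.115*v).round(4), 'v',v.round(4))
    # stand top
    T=F[(abs(F[:,2]-.06)<.004)&(F[:,0]>.35)&(F[:,0]<.68)&(F[:,1]>.2)&(F[:,1]<.36)]
    rc=cv2.minAreaRect((T[:,:2]*1000).astype(np.float32)); print('stand',rc,T[:,2].mean())
    for nm,z0,z1,x in [('pin',.1,.118,(.53,.62)),('collar',.064,.07,(.53,.62)),('chisel',.12,.17,(.46,.54)),('rasp',.11,.15,(.38,.46))]:
        G=F[(F[:,2]>z0)&(F[:,2]<z1)&(F[:,0]>x[0])&(F[:,0]<x[1])&(F[:,1]>.24)&(F[:,1]<.35)]
        if len(G): print(nm,len(G),G.mean(0).round(4),G.min(0).round(4),G.max(0).round(4))
E
python3 m.py
```

```text
top normal [ 0.1799 -0.465   0.8668] tilt 29.905774231487694 centre [ 0.5413 -0.0253  0.1509] r 0.1452495752152021 res 0.0005902072124759157
bush pts 163 [ 0.5749 -0.1233  0.1025] 0.009654389922045202
pred lowest mouth [ 0.579  -0.1229  0.1022] v [-0.3128  0.8084  0.4986]
stand ((496.97906494140625, 307.2967834472656), (72.73316192626953, 241.03660583496094), 83.13594818115234) 0.060270512337617134
pin 143 [0.5711 0.2965 0.1097] [0.5589 0.2853 0.1001] [0.584  0.3112 0.1151]
collar 61 [0.5692 0.2913 0.066 ] [0.5311 0.2646 0.064 ] [0.601  0.3164 0.0696]
chisel 264 [0.4965 0.3018 0.15  ] [0.4837 0.2929 0.1202] [0.5113 0.3208 0.1645]
rasp 274 [0.4219 0.3118 0.1377] [0.4054 0.2993 0.1105] [0.4367 0.3313 0.1467]
scene normal [ 0.1853 -0.4701  0.863 ] tilt 30.348848168866304 centre [ 0.5381 -0.0238  0.1505] r 0.14464017614055563 res 0.00042002299640483504
bush pts 116 [ 0.5742 -0.1217  0.1016] 0.010448822039258404
pred lowest mouth [ 0.5764 -0.1208  0.1011] v [-0.3165  0.8028  0.5053]
stand ((494.6825866699219, 307.852294921875), (75.02952575683594, 244.0288543701172), 83.46258544921875) 0.060359928481571366
pin 59 [0.5707 0.2957 0.1088] [0.5571 0.2854 0.1004] [0.5822 0.3112 0.1135]
collar 37 [0.5745 0.2944 0.0657] [0.5332 0.2631 0.064 ] [0.608  0.3222 0.0695]
chisel 126 [0.4987 0.3016 0.1448] [0.4819 0.2923 0.1205] [0.5092 0.3178 0.1643]
rasp 110 [0.4246 0.3104 0.1332] [0.4057 0.2987 0.1102] [0.4369 0.3277 0.1458]
```

The fits agree:
- **Wheel:** tilt is 30° towards azimuth −68.7°, and the bush mouth is at ≈(0.5753,−0.1225,0.102).
- **Pin:** the axis is at ≈(0.5705,0.298), and the stand's row runs at azimuth −6.9°.

Next I'll travel over, keeping above the wheel.

>>> move_arm([
  [0.03,-0.022,-0.008],
  [0.03,-0.022,-0.008],
  [0.03,-0.022,-0.008],
  [0.03,-0.022,-0.008],
  [0.03,-0.022,-0.006],
  [0.03,-0.022,-0.006],
  [0.03,-0.022,-0.006],
  [0.03,-0.022,-0.006],
], claw=[0.1,0.1,0.1,0.1,0.1,0.1,0.1,0.1], turn=[0,0,0,0,0,0,0,0])

```text
time: 2.42
ee_pos: [0.3784, -0.4318, 0.4614]
eef_rot: [0.0, 0.991, 0.136, -0.0]
contact_force: [0.5, -1.0, 1.0]
grip_width: 0.0499
```

>>> move_arm([
  [0.03,-0.022,-0.006],
  [0.03,-0.022,-0.006],
  [0.03,-0.022,-0.004],
  [0.03,-0.022,-0.004],
  [0.03,-0.022,0],
  [0.03,-0.022,0],
  [0.03,-0.022,0],
  [0.03,-0.022,0],
], claw=[0.1,0.1,0.1,0.1,0.1,0.1,0.1,0.1], turn=[0,0,0,0,0,0,0,0])

```text
time: 3.08
ee_pos: [0.5688, -0.1839, 0.4865]
eef_rot: [0.002, 0.991, 0.135, 0.002]
contact_force: [0.8, -0.4, 0.2]
grip_width: 0.0498
```

>>> move_arm([
  [0,0,0],
  [0,0,0],
  [0,0,0],
  [0,0,0],
  [-0.0047,-0.04,0],
  [-0.0047,-0.04,0],
  [-0.0047,-0.04,0],
  [-0.0047,-0.04,0],
], claw=[0.1,0.1,0.1,0.1,0.1,0.1,0.1,0.1], turn=[5.6,5.6,5.6,5.6,0,0,0,0])

```text
time: 3.75
ee_pos: [0.5752, -0.0159, 0.4865]
eef_rot: [0.002, 0.998, -0.07, 0.004]
contact_force: [2.1, 0.1, -0.5]
grip_width: 0.0501
```

>>> move_arm([
  [-0.0047,-0.04,0],
  [-0.0047,-0.04,0],
  [-0.0047,-0.04,0],
  [-0.0047,-0.04,0],
  [-0.0047,-0.04,0],
  [-0.0047,-0.04,0],
  [-0.0047,-0.03,0],
  [-0.004,-0.01,0],
], claw=[0.1,0.1,0.1,0.1,0.1,0.1,0.1,0.1], turn=[0,0,0,0,0,0,0,0])

```text
time: 4.42
ee_pos: [0.5744, 0.2821, 0.487]
eef_rot: [0.001, 0.998, -0.069, 0.006]
contact_force: [0.6, -0.0, -0.4]
grip_width: 0.0501
```

```bash
cat > rel.py <<'E'
import sys
from h import *
# print target offset in tool axes: args x y z (tcp)
o,p,r=st(); t=np.array(list(map(float,sys.argv[1:4])))
print('t',o['time'],'tcp',p.round(4),'tool delta',r.inv().apply(t-p).round(4)); M=r.as_matrix()
print('x az',np.degrees(np.arctan2(M[1,0],M[0,0])).round(2),'z',M[:,2].round(4),'F',o['contact_force'].round(2),'w',o['grip_width'],'q6',o['qpos'][5])
E
python3 rel.py 0.5705 0.298 0.267
python3 - <<'E'
from h import *
p=shot('wrist','w1.png')
for t in ['pin_grip','chisel_mid','stand']:
    print(t,[(np.round(a['position']),round(a['score'],2),np.round(px2w(p,a['position']),3)) for a in vision.spot_point(t,p)[:2]])
F=cloud(p).reshape(-1,3);F=F[np.isfinite(F).all(1)]
G=F[(F[:,2]>.075)&(F[:,2]<.118)&(F[:,0]>.53)&(F[:,0]<.61)&(F[:,1]>.25)&(F[:,1]<.35)]
print(len(G),G.min(0),G.max(0)); G=G[G[:,2]>.108]; print(len(G),G.mean(0),G.min(0),G.max(0))
E
```

```text
t 4.4167 tcp [0.5744 0.2821 0.487 ] tool delta [-0.0087 -0.0155  0.2199]
x az -7.87 z [ 0.0117 -0.003  -0.9999] F [ 0.59 -0.01 -0.37] w 0.05009852903255237 q6 2.132624472742012
pin_grip [(array([259., 196.]), 0.74, array([0.574, 0.301, 0.111]))]
chisel_mid [(array([261., 259.]), 0.69, array([0.509, 0.308, 0.13 ]))]
stand [(array([262., 232.]), 0.68, array([0.518, 0.309, 0.06 ]))]
509 [0.55653684 0.287136   0.07513237] [0.5827145  0.31239059 0.11285105]
375 [0.57001245 0.29990119 0.11009999] [0.55689386 0.28749476 0.10801519] [0.5821619  0.31239059 0.11285105]
```

```bash
python3 rel.py 0.568 0.300 0.267
```

```text
t 4.6167 tcp [0.5747 0.278  0.4869] tool delta [-0.0122 -0.0214  0.2197]
x az -7.97 z [ 0.0111 -0.004  -0.9999] F [ 0.59 -0.64  0.49] w 0.050339986986452354 q6 2.128829482253564
```

View pics/w1.png

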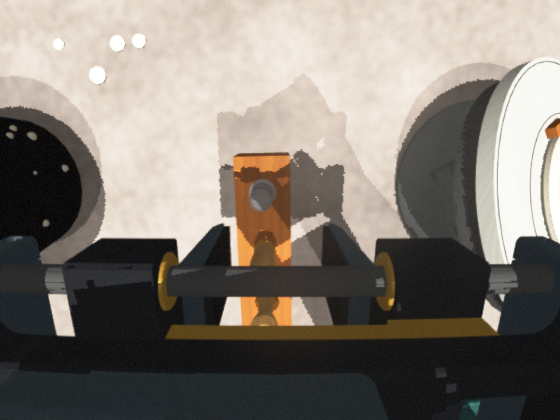

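The wrist view shows the pin at ≈(262,193) at the stand's end, with the chisel behind it at (264,245).

>>> move_arm([
  [-0.006,-0.011,0.01],
  [-0.006,-0.01,0.02],
  [0,0,0.03],
  [0,0,0.03],
  [0,0,0.03],
  [0,0,0.02],
  [0,0,0],
], claw=[0.1,0.1,0.1,0.1,0.1,0.1,0.1], turn=[-1,0,0,0,0,0,0])

```text
time: 5.2
ee_pos: [0.5673, 0.2939, 0.3411]
eef_rot: [0.001, 0.998, -0.063, 0.008]
contact_force: [0.6, -0.3, -0.2]
grip_width: 0.0502
```

```bash
python3 rel.py 0.568 0.300 0.267
```

```text
t 5.2 tcp [0.5673 0.2939 0.3411] tool delta [-0.0012 -0.0062  0.0741]
x az -7.24 z [ 0.0153 -0.0025 -0.9999] F [ 0.63 -0.34 -0.22] w 0.05018818602861763 q6 2.1470849570545862
```

>>> move_arm([
  [-0.001,-0.006,0],
  [0,-0.001,0.02],
  [0,0,0.02],
  [0,0,0.02],
  [0,0,0.012],
  [0,0,0],
], claw=[0.1,0.1,0.1,0.1,0.1,0.1], turn=[0,0,0,0,0,0])

```text
time: 5.7
ee_pos: [0.5708, 0.3008, 0.2732]
eef_rot: [-0.001, 0.998, -0.065, 0.011]
contact_force: [-0.4, 0.1, -1.2]
grip_width: 0.0502
```

```bash
python3 rel.py 0.5675 0.300 0.267; python3 -c "
from h import *
shot('wrist','w2.png')"
```

```text
t 5.7 tcp [0.5708 0.3008 0.2732] tool delta [-0.0033  0.0013  0.0061]
x az -7.41 z [ 2.200e-02  8.000e-04 -9.998e-01] F [-0.41  0.11 -1.23] w 0.05020930526040817 q6 2.1593659017406233
```

View pics/w2.png

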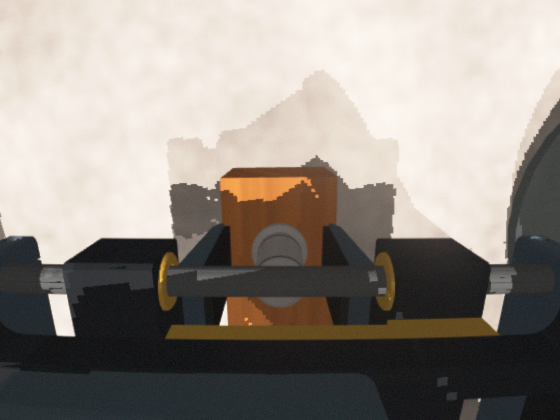

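The pin sits between the fingers at ≈(280,250), with the collar visible below. I'll close the gripper.

>>> move_arm([
  [-0.0045,0.001,0.006],
  [0,0,0],
  [0,0,0],
  [0,0,0],
  [0,0,0],
  [0,0,0],
  [0,0,0],
], claw=[0.1,0.1,-1,-1,-1,-1,-1], turn=[0,0,0,0,0,0,0], squeeze=25)

```text
time: 6.33
ee_pos: [0.5674, 0.3008, 0.2736]
eef_rot: [-0.002, 0.998, -0.064, 0.014]
contact_force: [0.0, -4.4, -3.9]
grip_width: 0.0254
```

```bash
python3 rel.py 0.567 0.300 0.267
```

```text
t 6.3333 tcp [0.5674 0.3008 0.2736] tool delta [-0.0005  0.0009  0.0066]
x az -7.38 z [ 0.0281  0.0025 -0.9996] F [ 0.01 -4.42 -3.91] w 0.025416542234526593 q6 2.162525514324563
```

Gripped (opening 25.4 mm). I'll lift until about 8 mm of the shaft is left in the hole.

>>> move_arm([
  [0,0,-0.01],
  [0,0,-0.012],
  [0,0,-0.012],
  [0,0,-0.008],
  [0,0,0],
], claw=[-1,-1,-1,-1,-1], turn=[0,0,0,0,0])

```text
time: 6.75
ee_pos: [0.5666, 0.3007, 0.3208]
eef_rot: [-0.003, 0.998, -0.064, 0.015]
contact_force: [-0.1, 0.4, -1.9]
grip_width: 0.0256
```

```bash
python3 rel.py 0.567 0.300 0.3146; python3 -c "
from h import *
shot('wrist','w3.png');shot('scene','s3.png')"
```

```text
t 6.75 tcp [0.5666 0.3007 0.3208] tool delta [0.0003 0.0006 0.0062]
x az -7.4 z [ 0.0296  0.0032 -0.9996] F [-0.1   0.43 -1.94] w 0.02561643729250908 q6 2.161754225767769
```

View pics/w3.png

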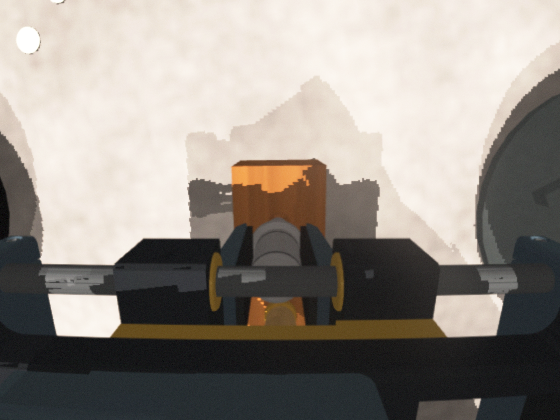

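View pics/s3.png

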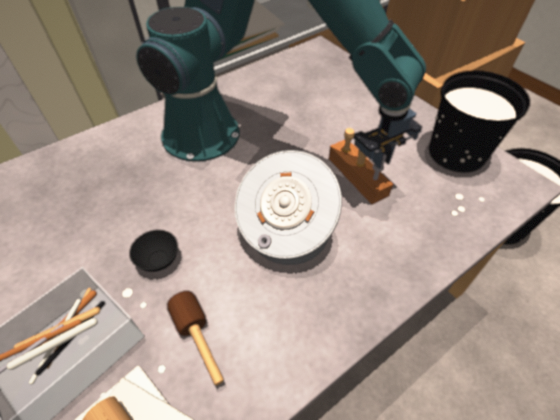

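The pin is lifted and held. It rose a bit far, so I'll lower it 6 mm and then pivot along tool +x.

>>> move_arm([
  [0,0,0.004],
  [0,0,0.003],
  [0,0,0],
], claw=[-1,-1,-1], turn=[0,0,0])

```text
time: 7.1
ee_pos: [0.566, 0.3004, 0.3108]
eef_rot: [-0.002, 0.998, -0.064, 0.014]
contact_force: [-0.0, 0.1, -1.6]
grip_width: 0.0253
```

```bash
python3 rel.py 0.567 0.300 0.3146
```

```text
t 7.1 tcp [0.566  0.3004 0.3108] tool delta [ 0.0011  0.0002 -0.0038]
x az -7.38 z [ 0.0276  0.0021 -0.9996] F [-0.03  0.1  -1.6 ] w 0.02533244938665041 q6 2.161879041267269
```

>>> move_arm([
  [0.004,0,-0.002],
  [0.005,0,0],
  [0.005,0,0],
  [0,0,0],
], claw=[-1,-1,-1,-1], turn=[0,0,0,0])

```text
time: 7.43
ee_pos: [0.5801, 0.2982, 0.3111]
eef_rot: [-0.001, 0.998, -0.064, 0.011]
contact_force: [-3.2, 0.6, -0.2]
grip_width: 0.0258
```

```bash
python3 rel.py 0.567 0.300 0.3146;python3 -c "
from h import *
shot('wrist','w4.png')"
```

```text
t 7.4333 tcp [0.5801 0.2982 0.3111] tool delta [-0.0131 -0.0001 -0.0038]
x az -7.38 z [ 0.0215 -0.     -0.9998] F [-3.17  0.6  -0.23] w 0.025759880269514264 q6 2.1481843847536037
```

View pics/w4.png

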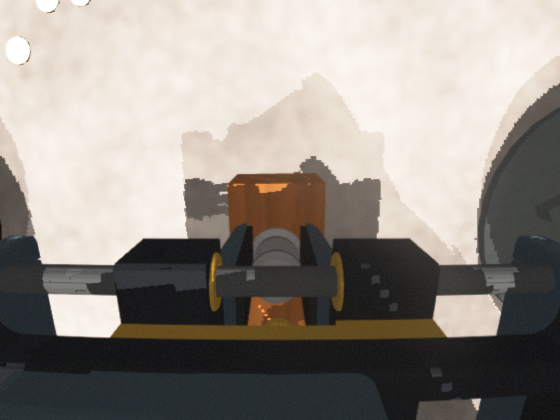

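The lateral force is ≈3 N and the pin is pivoting, so I'll continue.

>>> move_arm([
  [0.005,0,0],
  [0.005,0,0],
  [0.005,0,0.001],
  [0.005,0,0.001],
  [0.005,0,0.002],
  [0.004,0,0.002],
  [0,0,0],
], claw=[-1,-1,-1,-1,-1,-1,-1], turn=[0,0,0,0,0,0,0])

```text
time: 8.07
ee_pos: [0.6115, 0.294, 0.3047]
eef_rot: [-0.0, 0.998, -0.064, 0.01]
contact_force: [-3.2, 0.1, -0.4]
grip_width: 0.0257
```

```bash
python3 rel.py 0.610 0.294 0.307;python3 -c "
from h import *
shot('wrist','w5.png');shot('scene','s5.png');shot('top','t5.png')"
```

```text
t 8.0667 tcp [0.6115 0.294  0.3047] tool delta [-0.0014  0.0002 -0.0024]
x az -7.4 z [ 1.970e-02 -3.000e-04 -9.998e-01] F [-3.25  0.07 -0.44] w 0.025725770003520904 q6 2.1219987022163656
```

View pics/w5.png

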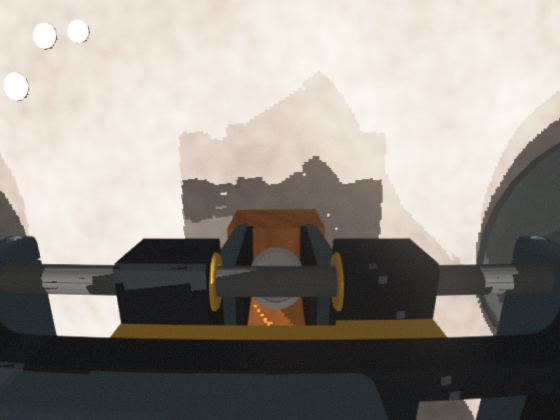

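View pics/s5.png

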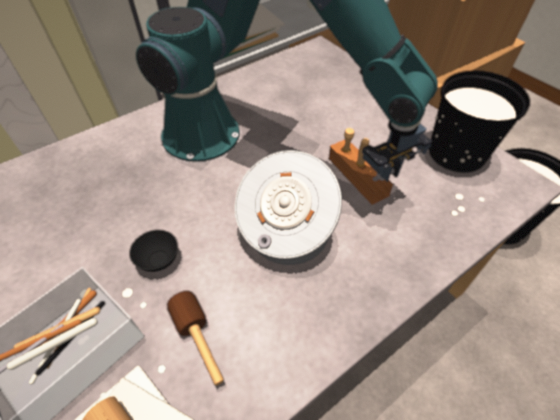

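The wrist view now looks almost along the pin (top face at ≈(278,275)), so it is tilted. I'll withdraw it along its axis, then lift.

>>> move_arm([
  [0.003,0,-0.006],
  [0.004,0,-0.008],
  [0.004,0,-0.012],
  [0,0,-0.03],
  [0,0,-0.04],
  [0,0,-0.04],
  [0,0,-0.035],
  [0,0,0],
], claw=[-1,-1,-1,-1,-1,-1,-1,-1], turn=[0,0,0,0,0,0,0,0], squeeze=40)

```text
time: 8.88
ee_pos: [0.62, 0.2921, 0.4902]
eef_rot: [-0.001, 0.998, -0.064, 0.013]
contact_force: [0.1, -0.1, -0.9]
grip_width: 0.0254
```

```bash
python3 rel.py 0.610 0.294 0.48; cat > pin.py <<'E'
from h import *
import sys
o,p0,r=st(); g=p0+r.apply([0,0,.172])
for n in sys.argv[2:]:
    p=shot(n,f'{n[0]}{sys.argv[1]}.png')
    for t in ['pin_grip','pin_foot','bush_mouth']:
        try: print(n,t,[(np.round(a['position'],1),round(a['score'],2),np.round(px2w(p,a['position']),3)) for a in vision.spot_point(t,p)[:2]])
        except Exception as e: print(e)
print('grasp',g)
E
python3 pin.py 6 scene top
```

```text
t 8.8833 tcp [0.62   0.2921 0.4902] tool delta [-0.0104 -0.0006  0.01  ]
x az -7.35 z [ 2.510e-02  5.000e-04 -9.997e-01] F [ 0.12 -0.09 -0.94] w 0.025446070879867184 q6 2.110784359485254
scene pin_grip [(array([403.2, 123.5]), 0.7, array([0.627, 0.269, 0.327]))]
scene pin_foot [(array([260.8, 241.9]), 0.73, array([ 0.57 , -0.13 ,  0.097])), (array([389. , 135.4]), 0.43, array([0.583, 0.29 , 0.248]))]
scene bush_mouth [(array([261.9, 243.9]), 0.75, array([ 0.576, -0.13 ,  0.096]))]
top pin_grip [(array([ 79.6, 138.2]), 0.75, array([0.588, 0.25 , 0.385]))]
top pin_foot [(array([100.5, 170.3]), 0.61, array([0.574, 0.29 , 0.231]))]
top bush_mouth [(array([331.5, 186.1]), 0.94, array([ 0.576, -0.128,  0.095]))]
grasp [0.6243429  0.29219646 0.31827879]
```

View pics/s6.png

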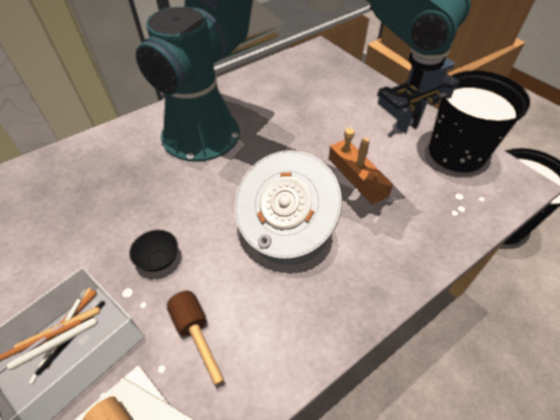

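View pics/t6.png

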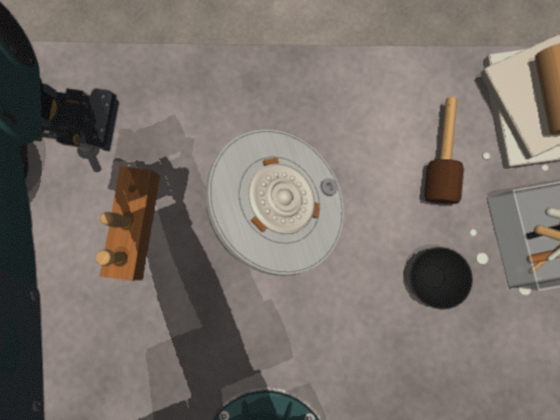

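The top view shows the pin tilted with its foot at ≈(98,168). The offset to the grasp point is (50, 0, 87) mm, which is 30° as planned. Next I'll turn about tool z to line it up with the wheel axis.

>>> move_arm([
  [0,0,0],
  [0,0,0],
  [0,0,0],
  [0,0,0],
  [0,0,0],
  [0,0,0],
  [0,0,0],
  [0,0,0],
], claw=[-1,-1,-1,-1,-1,-1,-1,-1], turn=[6.9,6.9,6.9,6.9,6.9,6.9,6.9,6.9])

```text
time: 9.95
ee_pos: [0.6209, 0.2864, 0.4702]
eef_rot: [0.002, 0.85, -0.526, -0.0]
contact_force: [-0.6, 0.6, -1.8]
grip_width: 0.0252
```

>>> move_arm([
  [0,0,0],
  [0,0,0],
  [0,0,0],
], claw=[-1,-1,-1], turn=[6,0,0])

```text
time: 10.2
ee_pos: [0.6307, 0.2582, 0.4659]
eef_rot: [-0.008, 0.834, -0.551, -0.016]
contact_force: [-0.7, -0.5, -2.1]
grip_width: 0.025
```

```bash
python3 rel.py 0.5942 -0.1716 0.48
```

```text
t 10.2 tcp [0.6307 0.2582 0.4659] tool delta [ 0.3805  0.202  -0.0271]
x az -66.96 z [-0.0175  0.0319 -0.9993] F [-0.65 -0.5  -2.11] w 0.025047740910844885 q6 3.0721593340545343
```

Joint 6 briefly neared its limit. Moving towards the wheel relieves it, so I'll go up and across.

>>> move_arm([
  [0.01,0.005,-0.03],
  [0.032,0.017,-0.01],
  [0.032,0.017,-0.002],
  [0.032,0.017,-0.002],
  [0.032,0.017,-0.002],
  [0.032,0.017,-0.002],
  [0.032,0.017,-0.002],
  [0.032,0.017,-0.002],
], claw=[-1,-1,-1,-1,-1,-1,-1,-1], turn=[0,0,0,0,0,0,0,0])

```text
time: 10.87
ee_pos: [0.6085, -0.0089, 0.5075]
eef_rot: [-0.005, 0.837, -0.546, -0.018]
contact_force: [1.4, 0.2, -0.9]
grip_width: 0.0252
```

```bash
python3 rel.py 0.5942 -0.1716 0.48
```

```text
t 10.8667 tcp [ 0.6085 -0.0089  0.5075] tool delta [0.144  0.0783 0.0233]
x az -66.27 z [-0.0241  0.0275 -0.9993] F [ 1.4   0.15 -0.91] w 0.025205306290687464 q6 2.6600900257545352
```

>>> move_arm([
  [0.032,0.017,0],
  [0.032,0.017,0],
  [0.032,0.017,0],
  [0.028,0.015,0.005],
  [0.015,0.008,0.01],
  [0,0,0.01],
  [0,0,0],
], claw=[-1,-1,-1,-1,-1,-1,-1], turn=[0.5,0.5,0.5,0.5,0.5,0,0])

```text
time: 11.45
ee_pos: [0.5915, -0.1761, 0.476]
eef_rot: [-0.003, 0.824, -0.566, -0.018]
contact_force: [-0.8, 1.1, -1.8]
grip_width: 0.0252
```

```bash
python3 rel.py 0.5942 -0.1716 0.45; python3 pin.py 7 scene top wrist
```

```text
t 11.45 tcp [ 0.5915 -0.1761  0.476 ] tool delta [-0.0024 -0.0045  0.026 ]
x az -68.96 z [-0.0263  0.0245 -0.9994] F [-0.84  1.12 -1.76] w 0.025217380650152103 q6 2.438124073680528
scene pin_grip [(array([245.2, 201.6]), 0.52, array([ 0.634, -0.197,  0.372]))]
scene pin_foot [(array([260.9, 213.2]), 0.58, array([ 0.515, -0.089,  0.131]))]
scene bush_mouth [(array([260.7, 239.2]), 0.91, array([ 0.564, -0.125,  0.099])), (array([259.4, 210.4]), 0.51, array([ 0.576, -0.131,  0.236]))]
top pin_grip []
top pin_foot []
top bush_mouth [(array([331.2, 184.1]), 0.69, array([ 0.58 , -0.127,  0.095]))]
wrist pin_grip [(array([274.4, 273.9]), 0.9, array([ 0.603, -0.203,  0.381]))]
wrist pin_foot []
wrist bush_mouth [(array([269.9, 228.4]), 0.83, array([ 0.571, -0.111,  0.073]))]
grasp [ 0.58699845 -0.17192162  0.30412761]
```

View pics/s7.png

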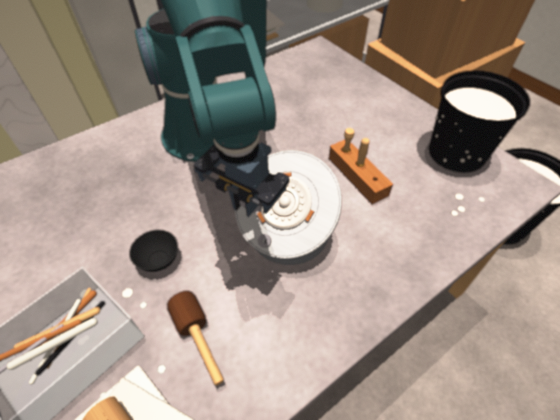

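View pics/t7.png

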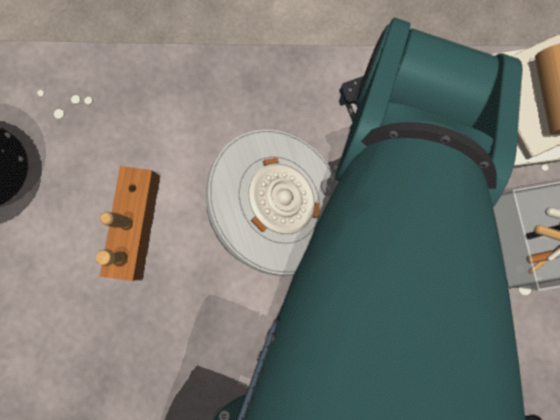

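View pics/w7.png

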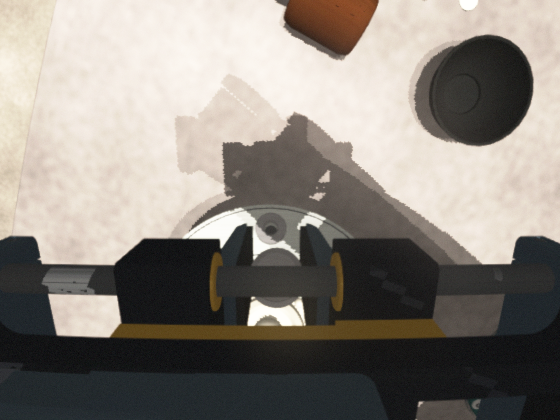

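```bash
cat > tilt.py <<'E'
from h import *
o,p0,r=st(); g=p0+r.apply([0,0,.172])
p=shot('wrist'); W=cloud(p); F=W[235:300,225:330].reshape(-1,3); F=F[np.isfinite(F).all(1)]
L=r.inv().apply(F-p0)
S=(np.linalg.norm(F-g,axis=1)<.045)&(abs(L[:,1])<.011); F=F[S]
rng=np.random.default_rng(1);best=None
for _ in range(400):
    a=F[rng.choice(len(F),3,False)];n=np.cross(a[1]-a[0],a[2]-a[0]);l=np.linalg.norm(n)
    if l<1e-7: continue
    i=abs((F-a[0])@(n/l))<.0008
    if best is None or i.sum()>best.sum(): best=i
Q=F[best];c=Q.mean(0);n=np.linalg.svd(Q-c)[2][2];n*=np.sign(n[2])
print('n',len(F),len(Q),'normal',n.round(3),'tilt',np.degrees(np.arccos(n[2])).round(1),'az',np.degrees(np.arctan2(n[1],n[0])).round(1),'top centre',((Q.min(0)+Q.max(0))/2).round(4),'grasp',g.round(4))
i=cv2.resize(p['image'][180:320,200:350,::-1],None,fx=4,fy=4,interpolation=cv2.INTER_CUBIC); cv2.imwrite('pics/wz_%d.png'%(o['time']*100),i)
p=shot('scene'); i=cv2.resize(p['image'][150:280,190:330,::-1],None,fx=4,fy=4,interpolation=cv2.INTER_CUBIC); cv2.imwrite('pics/sz_%d.png'%(o['time']*100),i)
E
python3 tilt.py; ls pics
```

```text
n 749 393 normal [ 0.267 -0.676  0.687] tilt 46.6 az -68.4 top centre [ 0.5905 -0.1766  0.3086] grasp [ 0.588  -0.1716  0.3066]
s3.png
s5.png
s6.png
s7.png
scene0.png
sz_1205.png
t5.png
t6.png
t7.png
top0.png
w1.png
w2.png
w3.png
w4.png
w5.png
w7.png
wrist0.png
wz_1205.png
```

View pics/sz_1205.png

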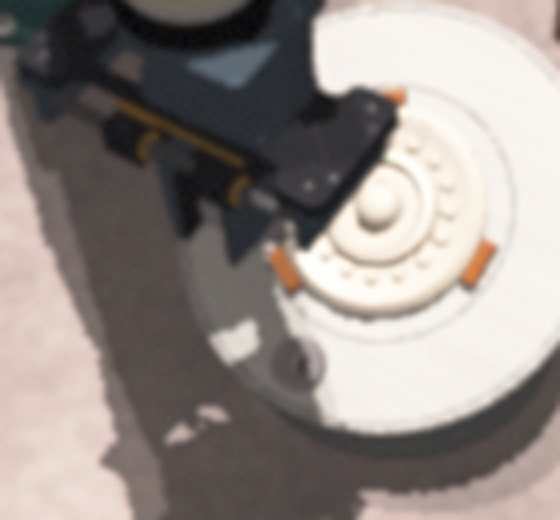

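View pics/wz_1205.png

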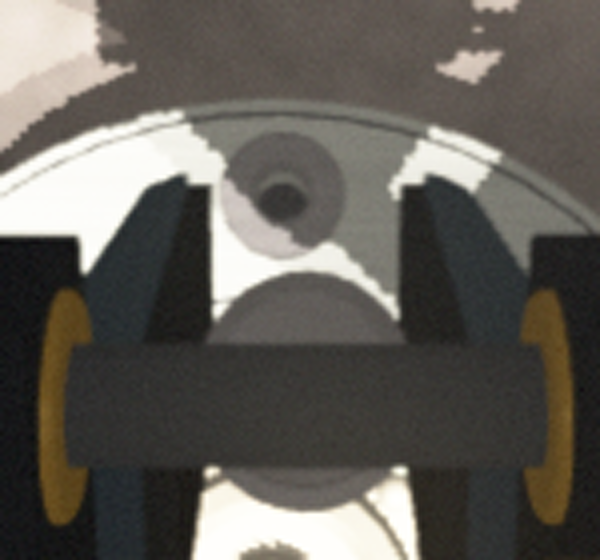

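```bash
cat > prof.py <<'E'
from h import *
o,p0,r=st()
p=shot('wrist'); W=cloud(p)
for row in range(225,312,3):
    F=W[row,272:284]; F=F[np.isfinite(F).all(1)]
    if len(F):
        L=r.inv().apply(F-p0)-[0,0,.172]; print(row,(np.median(L,0)*1000).round(1), L[:,2].std().round(4))
K=np.array(p['intrinsics']);print(K[0,0],K[1,2])
E
python3 prof.py
```

```text
225 [-42.7   1.  209.9] 0.0081
228 [-47.   1. 212.] 0.0134
231 [-49.1   1.  207.6] 0.0143
234 [-51.6   0.9 204.1] 0.0106
237 [-54.6   0.9 202.4] 0.0011
240 [-57.8   0.9 201.2] 0.0036
243 [-63.5   1.  207.2] 0.0041
246 [-67.2   1.  207. ] 0.0009
249 [ 9.3 -0.2  0.9] 0.0005
252 [ 8.5 -0.  -1.1] 0.0004
255 [ 7.5 -0.  -2.5] 0.0004
258 [ 6.4 -0.  -3.4] 0.0006
261 [ 4.9 -0.  -3.6] 0.0006
264 [ 3.9 -0.  -4.8] 0.0007
267 [ 32.9  -0.2 -72.4] 0.0006
270 [ 32.8  -0.3 -74.2] 0.0004
273 [ 32.3  -0.3 -74.9] 0.0005
276 [ 31.8  -0.4 -75.5] 0.0005
279 [ 31.3  -0.3 -76.2] 0.0004
282 [ 30.5  -0.4 -76.1] 0.0005
285 [ 29.9  -0.4 -76.6] 0.0004
288 [ 29.1  -0.3 -76.8] 0.0004
291 [ 28.3  -0.3 -76.7] 0.0003
294 [ 27.1  -0.3 -76.1] 0.0005
297 [-10.1  -0.  -11.4] 0.0003
300 [-12.2  -0.  -10.5] 0.0008
303 [-34.8   0.2  25.4] 0.0008
306 [-36.4   0.2  24.7] 0.0005
309 [-121.5    0.8  161.3] 0.0017
329.9773557107224 208.31557559430433
```

```bash
cat > plan.py <<'E'
import sys
from h import *
phi=np.radians(float(sys.argv[1])); delta=float(sys.argv[2])
M=np.array([.5750,-.1225,.102]); n=np.array([.1826,-.4676,.865]); n/=np.linalg.norm(n)
o,p0,r=st(); top=np.array([-.0015,0,.172-.0065]); ax=np.array([np.sin(phi),0,-np.cos(phi)])
foot=top-.1*ax
aw=r.apply(ax); fw=p0+r.apply(foot)
print('axis',aw.round(3),'tilt',np.degrees(np.arccos(aw[2])).round(1),'az',np.degrees(np.arctan2(aw[1],aw[0])).round(1),'err deg',np.degrees(np.arccos(aw@n)).round(1))
print('foot',fw.round(4),'along n above mouth',((fw-M)@n).round(4),'lateral',((fw-M)-((fw-M)@n)*n).round(4))
print('tool move to delta',r.inv().apply(M+n*delta-fw).round(4)); print('n in tool',r.inv().apply(n).round(4), 'F',o['contact_force'],'t',o['time'], 'tcp',p0.round(4))
E
python3 plan.py 29 0.015; python3 plan.py 29 0.0
```

```text
axis [ 0.195 -0.473  0.859] tilt 30.8 az -67.6 err deg 0.8
foot [ 0.568  -0.1233  0.2271] along n above mouth 0.1073 lateral [-0.0265  0.0494  0.0323]
tool move to delta [ 0.0127 -0.0083  0.1117]
n in tool [ 0.4754  0.0097 -0.8797] F [-0.10695654  0.06148147 -0.94125956] t 12.2 tcp [ 0.592  -0.1758  0.4784]
axis [ 0.195 -0.473  0.859] tilt 30.8 az -67.6 err deg 0.8
foot [ 0.568  -0.1233  0.2271] along n above mouth 0.1073 lateral [-0.0265  0.0494  0.0323]
tool move to delta [ 0.0056 -0.0084  0.1249]
n in tool [ 0.4754  0.0097 -0.8797] F [-0.10695654  0.06148147 -0.94125956] t 12.2 tcp [ 0.592  -0.1758  0.4784]
```

The pin axis is within ≈1° of the wheel axis. I'll move the foot to about 15–20 mm above the bush.

>>> move_arm([
  [0.014,-0.008,0.01],
  [0,0,0.025],
  [0,0,0.025],
  [0,0,0.025],
  [0,0,0.015],
  [0,0,0],
], claw=[-1,-1,-1,-1,-1,-1], turn=[0,0,0,0,0,0])

```text
time: 12.7
ee_pos: [0.6033, -0.1845, 0.3764]
eef_rot: [-0.004, 0.824, -0.566, -0.014]
contact_force: [0.1, 0.1, -2.8]
grip_width: 0.0252
```

```bash
python3 prof.py | awk '/^(25|26[0-4]|29|30)/'; python3 plan.py 29 0.008; python3 tilt.py
```

```text
252 [ 8.6 -0.  -1.2] 0.0005
255 [ 7.5  0.2 -2.5] 0.0007
258 [ 6.4 -0.  -3.4] 0.0005
261 [ 5.1 -0.  -4.2] 0.0006
264 [ 3.8 -0.  -4.7] 0.0005
291 [ 28.3  -0.4 -76.8] 0.0006
294 [ 27.   -0.4 -75.9] 0.0006
297 [-10.4  -0.  -11. ] 0.0003
300 [-12.4   0.2 -10.2] 0.0009
303 [-35.    0.1  25.8] 0.0005
306 [-36.4   0.1  24.6] 0.0005
309 [-86.3   1.  103.4] 0.0007
axis [ 0.19  -0.471  0.861] tilt 30.5 az -68.1 err deg 0.5
foot [ 0.5812 -0.1325  0.1262] along n above mouth 0.0267 lateral [0.0013 0.0025 0.0011]
tool move to delta [-0.0071  0.002   0.0175]
n in tool [ 0.4788  0.0055 -0.8779] F [-0.91275216 -0.20951811 -2.35751774] t 12.75 tcp [ 0.6036 -0.1846  0.3777]
n 748 406 normal [ 0.226 -0.692  0.685] tilt 46.8 az -71.9 top centre [ 0.6022 -0.1858  0.2079] grasp [ 0.6006 -0.1809  0.2058]
```

```bash
ls -t pics | head -3; python3 pin.py 8 scene top; python3 - <<'E'
import cv2
i=cv2.imread('pics/s8.png')[190:290,215:325]; cv2.imwrite('pics/s8z.png',cv2.resize(i,None,fx=5,fy=5,interpolation=cv2.INTER_CUBIC))
i=cv2.imread('pics/t8.png')[140:230,290:400]; cv2.imwrite('pics/t8z.png',cv2.resize(i,None,fx=5,fy=5,interpolation=cv2.INTER_CUBIC))
E
```

```text
sz_1275.png
wz_1275.png
sz_1205.png
scene pin_grip []
scene pin_foot []
scene bush_mouth [(array([261.1, 240.7]), 0.64, array([ 0.569, -0.128,  0.1  ]))]
top pin_grip []
top pin_foot []
top bush_mouth [(array([330. , 186.3]), 0.77, array([ 0.576, -0.125,  0.091])), (array([115.8, 220.2]), 0.24, array([0.494, 0.295, 0.142]))]
grasp [ 0.60195334 -0.18133568  0.20835516]
```

View pics/s8z.png

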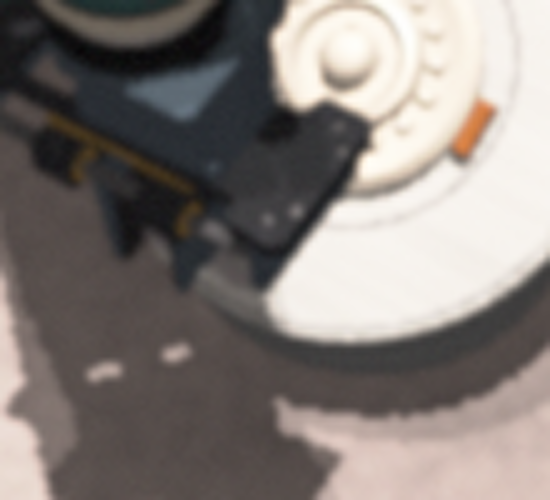

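View pics/t8z.png

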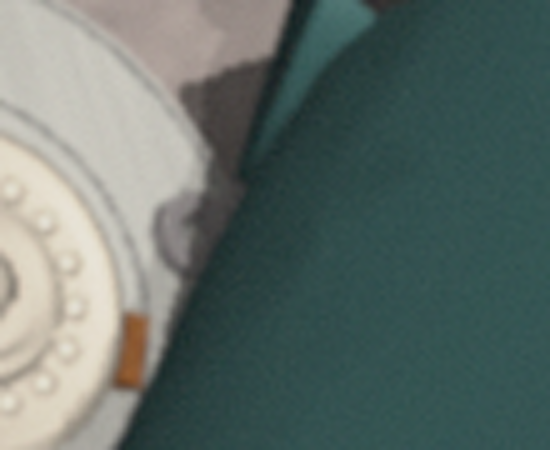

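Both cameras are blocked by the arm here, so I'll work by feel: move to just above the mouth first, then advance along the axis watching the force.

>>> move_arm([
  [-0.003,0.001,0.007],
  [-0.003,0.001,0.007],
  [-0.002,0,0.003],
  [0,0,0],
], claw=[-1,-1,-1,-1], turn=[0,0,0,0], squeeze=25)

```text
time: 13.58
ee_pos: [0.5985, -0.1769, 0.3617]
eef_rot: [-0.005, 0.825, -0.566, -0.011]
contact_force: [0.7, 0.1, -2.6]
grip_width: 0.0255
```

```bash
python3 plan.py 29 0.003;  python3 plan.py 29 -0.004|grep move
```

```text
axis [ 0.186 -0.47   0.863] tilt 30.4 az -68.4 err deg 0.3
foot [ 0.5771 -0.1252  0.11  ] along n above mouth 0.0085 lateral [0.0005 0.0013 0.0006]
tool move to delta [-0.0016  0.0009  0.0054]
n in tool [ 0.4813  0.0025 -0.8766] F [ 0.69193846  0.09025374 -2.62299567] t 13.5833 tcp [ 0.5985 -0.1769  0.3617]
tool move to delta [-0.005   0.0009  0.0115]
```

>>> move_arm([
  [-0.001,0.001,0.003],
  [-0.002,0,0.003],
  [-0.002,0,0.004],
  [0,0,0],
], claw=[-1,-1,-1,-1], turn=[0,0,0,0])

```text
time: 13.92
ee_pos: [0.5951, -0.1717, 0.3501]
eef_rot: [-0.004, 0.825, -0.566, -0.012]
contact_force: [-0.2, -0.8, -2.0]
grip_width: 0.0251
```

```bash
python3 plan.py 29 -0.004
```

```text
axis [ 0.187 -0.47   0.862] tilt 30.4 az -68.3 err deg 0.3
foot [ 0.5734 -0.1199  0.0984] along n above mouth -0.0046 lateral [-0.0008  0.0005  0.0004]
tool move to delta [ 0.001  -0.0006 -0.0001]
n in tool [ 0.4806  0.0034 -0.8769] F [-0.19087353 -0.75951052 -2.02263381] t 13.9167 tcp [ 0.5951 -0.1717  0.3501]
```

No contact 4.6 mm past the mouth plane, so I'll go further.

>>> move_arm([
  [-0.001,0,0.003],
  [-0.002,0,0.003],
  [-0.001,0,0.002],
  [0,0,0],
], claw=[-1,-1,-1,-1], turn=[0,0,0,0])

```text
time: 14.25
ee_pos: [0.5935, -0.1677, 0.3417]
eef_rot: [-0.004, 0.825, -0.565, -0.011]
contact_force: [-0.1, -0.4, -2.5]
grip_width: 0.0254
```

```bash
python3 plan.py 29 -0.02
```

```text
axis [ 0.187 -0.469  0.863] tilt 30.3 az -68.2 err deg 0.3
foot [ 0.5718 -0.1161  0.0899] along n above mouth -0.014 lateral [-0.0006 -0.0001  0.0001]
tool move to delta [-0.0028 -0.0007  0.0053]
n in tool [ 0.4815  0.0038 -0.8765] F [-0.13977419 -0.39542681 -2.47867157] t 14.25 tcp [ 0.5935 -0.1677  0.3417]
```

At −14 mm with no force, it is in the bore. I'll continue towards the plate stop at −30.

>>> move_arm([
  [-0.002,0,0.003],
  [-0.002,0,0.003],
  [-0.001,0,0.003],
  [-0.001,0,0.002],
  [0,0,0],
], claw=[-1,-1,-1,-1,-1], turn=[0,0,0,0,0])

```text
time: 14.67
ee_pos: [0.5909, -0.1612, 0.3296]
eef_rot: [-0.004, 0.825, -0.565, -0.011]
contact_force: [-0.5, 0.2, -1.5]
grip_width: 0.0254
```

```bash
python3 plan.py 29 -0.03
```

```text
axis [ 0.187 -0.469  0.863] tilt 30.3 az -68.3 err deg 0.3
foot [ 0.5693 -0.1096  0.0779] along n above mouth -0.0279 lateral [-0.0007 -0.0002  0.    ]
tool move to delta [-0.0009 -0.0007  0.0019]
n in tool [ 0.4814  0.0037 -0.8765] F [-0.53109016  0.19764054 -1.53223296] t 14.6667 tcp [ 0.5909 -0.1612  0.3296]
```

>>> move_arm([
  [-0.001,0,0.002],
  [-0.001,0,0.002],
  [0,0,0],
], claw=[-1,-1,-1], turn=[0,0,0])

```text
time: 14.92
ee_pos: [0.5901, -0.1591, 0.3253]
eef_rot: [-0.004, 0.825, -0.565, -0.011]
contact_force: [-0.5, -0.7, -1.9]
grip_width: 0.0254
```

```bash
python3 plan.py 29 -0.03
```

```text
axis [ 0.187 -0.469  0.863] tilt 30.3 az -68.3 err deg 0.3
foot [ 0.5685 -0.1075  0.0736] along n above mouth -0.0328 lateral [-0.0005 -0.0003 -0.0001]
tool move to delta [ 0.0012 -0.0005 -0.0025]
n in tool [ 0.4815  0.0036 -0.8764] F [-0.49007532 -0.74156315 -1.9319724 ] t 14.9167 tcp [ 0.5901 -0.1591  0.3253]
```

>>> move_arm([
  [-0.001,0,0.0015],
  [-0.001,0,0.0015],
  [0,0,0],
], claw=[-1,-1,-1], turn=[0,0,0])

```text
time: 15.17
ee_pos: [0.5906, -0.1585, 0.3251]
eef_rot: [-0.003, 0.825, -0.565, -0.009]
contact_force: [-1.6, 1.8, -2.0]
grip_width: 0.0254
```

```bash
python3 plan.py 29 -0.03; python3 tilt.py >/dev/null; ls -t pics | head -2; python3 prof.py | awk '/^(25|26[0-4]|29|30)/'
```

```text
axis [ 0.185 -0.465  0.865] tilt 30.1 az -68.3 err deg 0.2
foot [ 0.5698 -0.108   0.0731] along n above mouth -0.0327 lateral [ 0.0007 -0.0008 -0.0006]
tool move to delta [ 0.0003  0.0004 -0.0029]
n in tool [ 0.4859  0.0031 -0.874 ] F [-1.62453645  1.78100077 -1.95163795] t 15.1667 tcp [ 0.5906 -0.1585  0.3251]
sz_1516.png
wz_1516.png
252 [ 8.6  0.2 -1.3] 0.0007
255 [ 7.6 -0.  -2.5] 0.0004
258 [ 6.4 -0.  -3.6] 0.0008
261 [ 5.2 -0.  -4.3] 0.0006
264 [ 3.9 -0.  -4.8] 0.0006
291 [ 28.3  -0.4 -76.7] 0.0004
294 [ 27.1  -0.4 -76.2] 0.0005
297 [-10.2  -0.1 -11.3] 0.0005
300 [-12.   -0.1 -10.9] 0.0084
303 [-34.9   0.4  25.5] 0.0005
306 [-36.4   0.1  24.6] 0.0006
309 [-51.1   0.2  45.4] 0.0007
```

It stopped at −32.7 by my estimate (the plate is nominally at −30), so the foot is on the index plate. Now I'll turn the wheel along the arc with a light downward bias.

>>> move_arm([
  [-0.0008,-0.0035,0.0013],
  [-0.0009,-0.0035,0.0012],
  [-0.001,-0.0035,0.0012],
  [-0.0011,-0.0035,0.0011],
  [-0.0011,-0.0035,0.0011],
  [-0.0012,-0.0035,0.001],
  [-0.0013,-0.0034,0.001],
  [-0.0014,-0.0034,0.0009],
], claw=[-1,-1,-1,-1,-1,-1,-1,-1], turn=[0,0,0,0,0,0,0,0])

```text
time: 15.98
ee_pos: [0.6144, -0.146, 0.3241]
eef_rot: [0.005, 0.829, -0.56, -0.006]
contact_force: [-12.8, -10.7, 18.1]
grip_width: 0.0264
```

```bash
cat > arc.py <<'E'
from h import *
n=np.array([.1826,-.4676,.865]); n/=np.linalg.norm(n)
d=np.array([.1826,-.4676,0]);d=d-(d@n)*n;d/=np.linalg.norm(d);h=np.cross(n,d)
C=np.array([.5397,-.0246,.1507])
o,p0,r=st(); phi=np.radians(29); foot=np.array([-.0015,0,.172-.0065])-.1*np.array([np.sin(phi),0,-np.cos(phi)])
# use grasp point on axis ~ for position
ax=np.array([np.sin(phi),0,-np.cos(phi)]); q=p0+r.apply(foot+.03*ax)
w=q-C; print('t',o['time'],'theta',np.degrees(np.arctan2(w@h,w@d)).round(2),'rad',np.hypot(w@h,w@d).round(4),'foot rel mouth',(w@n-.01-.03).round(4),'axis tilt err',np.degrees(np.arccos(r.apply(ax)@n)).round(2),'F n,h,d',np.round([o['contact_force']@k for k in(n,h,d)],1),'w',o['grip_width'].round(4),'q6',o['qpos'][5].round(2))
rt=r.inv(); th=np.arctan2(w@h,w@d); 
print('tangent',rt.apply(-np.sin(th)*d+np.cos(th)*h).round(3),'radial out',rt.apply(np.cos(th)*d+np.sin(th)*h).round(3),'-n',rt.apply(-n).round(3))
E
python3 arc.py
```

```text
Traceback (most recent call last):
  File "arc.py", line 8, in <module>
    w=q-C; print('t',o['time'],'theta',np.degrees(np.arctan2(w@h,w@d)).round(2),'rad',np.hypot(w@h,w@d).round(4),'foot rel mouth',(w@n-.01-.03).round(4),'axis tilt err',np.degrees(np.arccos(r.apply(ax)@n)).round(2),'F n,h,d',np.round([o['contact_force']@k for k in(n,h,d)],1),'w',o['grip_width'].round(4),'q6',o['qpos'][5].round(2))
                                                                                                                                                                                                                                                                                        ^^^^^^^^^^^^^^^^^^^^^
AttributeError: 'float' object has no attribute 'round'
```

```bash
sed -i "s/o\['grip_width'\].round(4)/round(o['grip_width'],4)/" arc.py; python3 arc.py; python3 -c "
from h import *
p=shot('top','t9.png'); p=shot('scene','s9.png'); p=shot('wrist','w9.png')"; python3 arc.py
```

```text
t 15.9833 theta 10.56 rad 0.1185 foot rel mouth -0.0338 axis tilt err 1.36 F n,h,d [ 18.3 -15.8  -4.5] w 0.0264 q6 2.49
tangent [-0.149 -0.983 -0.106] radial out [ 0.854 -0.182  0.487] -n [-0.498 -0.018  0.867]
t 16.1333 theta 10.82 rad 0.1186 foot rel mouth -0.0338 axis tilt err 1.32 F n,h,d [ 16.8 -10.9  -3. ] w 0.0264 q6 2.49
tangent [-0.153 -0.982 -0.107] radial out [ 0.853 -0.186  0.487] -n [-0.499 -0.017  0.867]
```

View pics/t9.png

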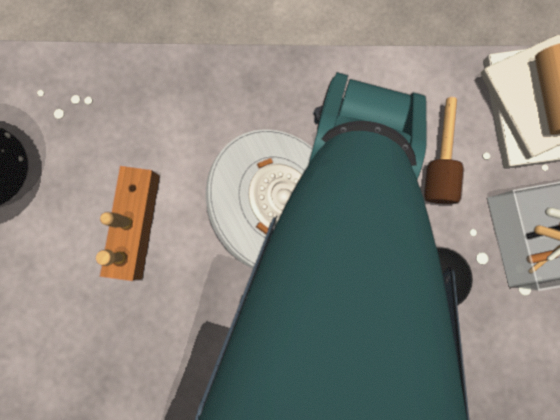

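View pics/w9.png

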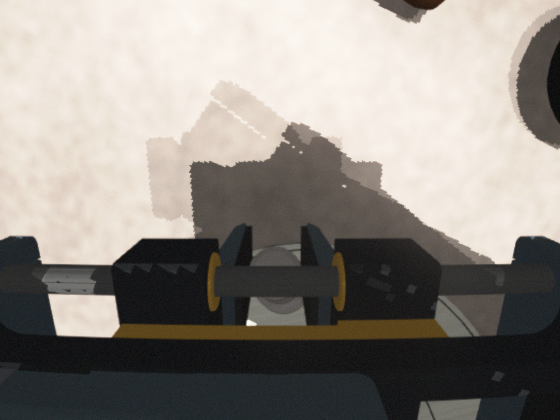

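The rose's wedges have shifted in the top view (271,160→265,162), so the wheel is turning (θ≈11°). I'll continue with less bias.

>>> move_arm([
  [-0.0012,-0.0039,0.0003],
  [-0.0012,-0.0039,0.0003],
  [-0.0013,-0.0039,0.0002],
  [-0.0014,-0.0039,0.0002],
  [-0.0015,-0.0038,0.0001],
  [-0.0016,-0.0037,0.0001],
  [-0.0017,-0.0037,0],
  [-0.0018,-0.0037,0],
], claw=[-1,-1,-1,-1,-1,-1,-1,-1], turn=[0,0,0,0,0,0,0,0])

```text
time: 16.8
ee_pos: [0.6365, -0.1286, 0.3279]
eef_rot: [0.015, 0.832, -0.555, -0.008]
contact_force: [-3.2, -5.0, 8.4]
grip_width: 0.0259
```

```bash
python3 arc.py
```

```text
t 16.8 theta 21.87 rad 0.1177 foot rel mouth -0.0338 axis tilt err 2.66 F n,h,d [ 9.  -4.8 -1.2] w 0.0259 q6 2.53
tangent [-0.302 -0.928 -0.22 ] radial out [ 0.809 -0.371  0.456] -n [-0.505 -0.04   0.862]
```

>>> move_arm([
  [-0.0018,-0.0039,0],
  [-0.0018,-0.0039,0],
  [-0.0019,-0.0038,-0.0001],
  [-0.002,-0.0037,-0.0002],
  [-0.0021,-0.0037,-0.0002],
  [-0.0021,-0.0036,-0.0003],
  [-0.0022,-0.0035,-0.0003],
  [-0.0023,-0.0035,-0.0004],
], claw=[-1,-1,-1,-1,-1,-1,-1,-1], turn=[0,0,0,0,0,0,0,0])

```text
time: 17.47
ee_pos: [0.6533, -0.1101, 0.3312]
eef_rot: [0.032, 0.834, -0.55, -0.014]
contact_force: [-20.6, -29.1, 13.1]
grip_width: 0.0266
```

```bash
python3 arc.py
```

```text
t 17.4667 theta 30.27 rad 0.1156 foot rel mouth -0.0354 axis tilt err 4.67 F n,h,d [ 21.2 -29.8  10.4] w 0.0266 q6 2.58
tangent [-0.405 -0.858 -0.317] radial out [ 0.758 -0.508  0.409] -n [-0.512 -0.074  0.856]
```

There is 30 N of tangential force and the foot is ≈1.6 mm deeper, so it has probably caught a hole's edge. I'll relax sideways and press along the axis.

>>> move_arm([
  [0.0003,0.002,0.001],
  [-0.001,0.0003,0.002],
  [-0.001,0,0.002],
  [-0.001,0,0.002],
], claw=[-1,-1,-1,-1], turn=[0,0,0,0])

```text
time: 17.8
ee_pos: [0.6506, -0.113, 0.3291]
eef_rot: [0.035, 0.835, -0.549, -0.011]
contact_force: [-8.8, -8.1, 19.9]
grip_width: 0.0253
```

```bash
python3 arc.py;python3 rel.py 0 0 0|tail -1; python3 -c "
from h import *
print(st()[2].as_matrix().round(3))"
```

```text
t 17.8 theta 27.38 rad 0.1175 foot rel mouth -0.0355 axis tilt err 5.08 F n,h,d [ 19.4 -11.2  -6.2] w 0.0253 q6 2.58
tangent [-0.361 -0.882 -0.301] radial out [ 0.774 -0.464  0.43 ] -n [-0.519 -0.078  0.851]
x az -66.65 z [-0.0567 -0.047  -0.9973] F [-8.85 -8.15 19.93] w 0.025314972075355383 q6 2.5784531285031136
[[ 0.396 -0.916 -0.057]
 [-0.918 -0.394 -0.047]
 [ 0.021  0.071 -0.997]]
```

The tool has leaned ≈4° under the tangential load, which binds the pin. I'll open slightly to let the pin sit by itself and look.

>>> move_arm([
  [0,0,0],
  [0,0,0],
  [0,0,0],
  [0,0,0],
], claw=[-0.22,-0.22,-0.22,-0.22], turn=[0,0,0,0])

```text
time: 18.13
ee_pos: [0.651, -0.1132, 0.3297]
eef_rot: [0.035, 0.835, -0.55, -0.01]
contact_force: [0.2, -1.2, 0.0]
grip_width: 0.0356
```

```bash
python3 arc.py; python3 tilt.py; ls -t pics|head -2; python3 prof.py | awk '/^(2[4-9]|30)/'
```

```text
t 18.1333 theta 27.69 rad 0.1179 foot rel mouth -0.0348 axis tilt err 4.99 F n,h,d [ 0.6 -0.3  1. ] w 0.0356 q6 2.58
tangent [-0.366 -0.88  -0.302] radial out [ 0.772 -0.469  0.43 ] -n [-0.52  -0.076  0.851]
n 898 509 normal [ 0.276 -0.463  0.842] tilt 32.6 az -59.2 top centre [ 0.6418 -0.128   0.1611] grasp [ 0.6416 -0.1212  0.1581]
sz_1813.png
wz_1813.png
240 [-42.1   0.7 157.5] 0.0352
243 [-1.7  0.1 39.1] 0.0569
246 [10.7 -0.1  1.2] 0.0008
249 [10.  -0.1 -1. ] 0.0008
252 [ 8.8 -0.1 -1.8] 0.0007
255 [ 7.6 -0.3 -2.7] 0.0005
258 [ 6.5 -0.1 -3.8] 0.0005
261 [ 5.3 -0.1 -4.6] 0.0007
264 [ 4.1  0.2 -5.4] 0.0006
267 [ 32.9  -0.4 -72.7] 0.0007
270 [ 32.6  -0.4 -73.7] 0.0005
273 [ 32.4  -0.4 -75.1] 0.0006
276 [ 31.9  -0.4 -75.9] 0.0004
279 [ 31.3  -0.4 -76.2] 0.0006
282 [ 30.6  -0.4 -76.6] 0.0005
285 [ 29.9  -0.4 -76.7] 0.0006
288 [ 29.2  -0.4 -76.9] 0.0004
291 [ 28.3  -0.4 -76.8] 0.0006
294 [ 27.1  -0.4 -76.2] 0.0006
297 [-23.6   0.   12.5] 0.0071
300 [-32.9   0.1  25.5] 0.0005
303 [-34.    0.1  23.9] 0.0007
306 [-35.9   0.1  23.8] 0.0083
309 [-49.6   0.2  42.9] 0.0015
```

View pics/wz_1813.png

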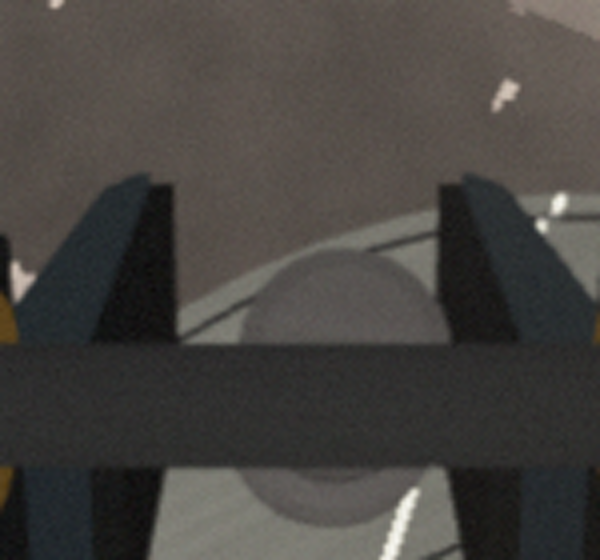

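View pics/sz_1813.png

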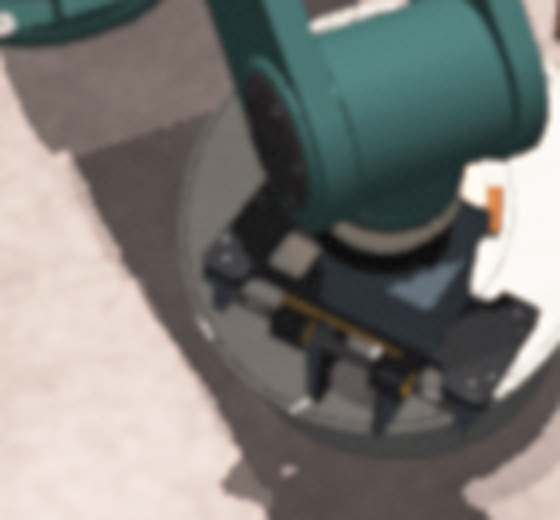

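The pin is still in the bore, leaning ≈5° within its play and ≈2 mm lower than at the start. It probably overshot a hole edge while binding. With the fingers loose around it, I'll nudge the wheel back gently and let it drop by weight.

>>> move_arm([
  [0.001,0.002,0.0007],
  [0.001,0.002,0.0007],
  [0.001,0.002,0.0007],
  [0.001,0.002,0.0007],
  [0,0,0],
], claw=[-0.22,-0.22,-0.22,-0.22,-0.22], turn=[0,0,0,0,0])

```text
time: 18.7
ee_pos: [0.6443, -0.1205, 0.3267]
eef_rot: [0.035, 0.835, -0.55, -0.01]
contact_force: [-0.7, -0.3, -0.4]
grip_width: 0.0354
```

```bash
cat > top.py <<'E'
from h import *
n=np.array([.1826,-.4676,.865]); n/=np.linalg.norm(n)
d=np.array([.1826,-.4676,0]);d=d-(d@n)*n;d/=np.linalg.norm(d);h=np.cross(n,d)
C=np.array([.5397,-.0246,.1507])
o,p0,r=st(); g=p0+r.apply([0,0,.172])
p=shot('wrist',None); W=cloud(p).reshape(-1,3); F=W[np.isfinite(W).all(1)]
L=r.inv().apply(F-p0)-[0,0,.172]
hw=o['grip_width']/2
s=(abs(L[:,1])<hw-.003)&(abs(L[:,0])<.03)&(L[:,2]>-.03)&(L[:,2]<.045); F=F[s]
w=F-C; a=w@n-.01
H,e=np.histogram(a,bins=np.arange(.0,.09,.002)); print('heights mm above mouth:',[(int(e[i]*1000),int(H[i])) for i in range(len(H)) if H[i]>15])
T=F[(a>a.max()-.006)]; w=T-C
# top face: plane fit
c=T.mean(0); nn=np.linalg.svd(T-c)[2][2]; nn*=np.sign(nn[2])
print('top pts',len(T),'normal',nn.round(3),'lean h,d deg',np.degrees([nn@h,nn@d]).round(1),'med height',np.median(w@n-.01).round(4))
yy=(r.inv().apply(T-p0))[:,1]; print('tool y range of top mm',(yy.min()*1000).round(1),(yy.max()*1000).round(1))
import sys
cv2.imwrite('pics/'+sys.argv[1],cv2.resize(p['image'][180:320,200:350,::-1],None,fx=4,fy=4,interpolation=cv2.INTER_CUBIC))
E
python3 arc.py; python3 top.py wa.png
```

```text
t 18.7 theta 22.66 rad 0.1188 foot rel mouth -0.0351 axis tilt err 5.01 F n,h,d [-0.3 -0.7  0.2] w 0.0354 q6 2.57
tangent [-0.297 -0.918 -0.264] radial out [ 0.801 -0.39   0.454] -n [-0.52  -0.077  0.851]
heights mm above mouth: [(62, 79), (64, 301), (66, 327)]
top pts 710 normal [ 0.241 -0.452  0.859] lean h,d deg [3.4 0.5] med height 0.0659
tool y range of top mm -14.4 6.0
```

View pics/wa.png

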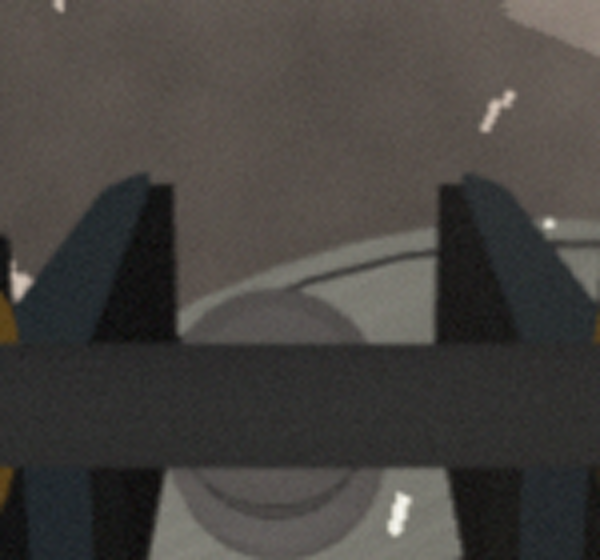

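The +h finger has just reached the pin (left in view). I'll push gently back.

>>> move_arm([
  [0.0007,0.002,0.0006],
  [0.0007,0.002,0.0006],
  [0.0007,0.002,0.0006],
  [0,0,0],
], claw=[-0.22,-0.22,-0.22,-0.22], turn=[0,0,0,0])

```text
time: 19.08
ee_pos: [0.6394, -0.1252, 0.3256]
eef_rot: [0.034, 0.835, -0.55, -0.01]
contact_force: [-0.4, 0.5, -0.2]
grip_width: 0.0357
```

```bash
python3 arc.py; python3 top.py wb.png
```

```text
t 19.0833 theta 19.44 rad 0.1193 foot rel mouth -0.0348 axis tilt err 4.98 F n,h,d [-0.5 -0.2 -0.5] w 0.0357 q6 2.56
tangent [-0.251 -0.938 -0.237] radial out [ 0.816 -0.337  0.469] -n [-0.52  -0.076  0.851]
heights mm above mouth: [(62, 94), (64, 301), (66, 308)]
top pts 698 normal [ 0.178 -0.491  0.853] lean h,d deg [-0.7  1.4] med height 0.0659
tool y range of top mm -14.2 7.5
```

>>> move_arm([
  [0.0006,0.002,0.0005],
  [0.0006,0.002,0.0005],
  [0.0006,0.002,0.0005],
  [0,0,0],
], claw=[-0.22,-0.22,-0.22,-0.22], turn=[0,0,0,0])

```text
time: 19.47
ee_pos: [0.6345, -0.1295, 0.3248]
eef_rot: [0.034, 0.835, -0.55, -0.01]
contact_force: [0.9, 0.8, -0.3]
grip_width: 0.0357
```

```bash
python3 arc.py; python3 top.py wc.png
```

```text
t 19.4667 theta 16.39 rad 0.1198 foot rel mouth -0.0344 axis tilt err 4.94 F n,h,d [-0.4  1.2 -0.2] w 0.0357 q6 2.55
tangent [-0.208 -0.955 -0.211] radial out [ 0.828 -0.286  0.481] -n [-0.52  -0.075  0.851]
heights mm above mouth: [(62, 88), (64, 305), (66, 307), (68, 17)]
top pts 705 normal [ 0.174 -0.499  0.849] lean h,d deg [-1.1  1.7] med height 0.0658
tool y range of top mm -13.1 7.1
```

Next I'll measure the wheel's angle directly from the wooden wedges.

```bash
cat > wa.py <<'E'
from h import *
n=np.array([.1826,-.4676,.865]); n/=np.linalg.norm(n)
d=np.array([.1826,-.4676,0]);d=d-(d@n)*n;d/=np.linalg.norm(d);h=np.cross(n,d)
C=np.array([.5397,-.0246,.1507])
def ang(img,W):
    hsv=cv2.cvtColor(img,cv2.COLOR_RGB2HSV)
    m=((hsv[...,0]>5)&(hsv[...,0]<20)&(hsv[...,1]>130)&(hsv[...,2]>60))
    w=W-C; a=w@n; rr=np.hypot(w@d,w@h); m&=(abs(a)<.03)&(rr>.05)&(rr<.11)
    k,lab,st_,_=cv2.connectedComponentsWithStats(m.astype(np.uint8))
    out=[]
    for i in range(1,k):
        if st_[i,4]<15: continue
        q=w[lab==i]; t=np.arctan2(q@h,q@d); out.append((round(float(np.degrees(np.angle(np.exp(1j*t).mean()))),1),int(st_[i,4])))
    return out
if __name__=='__main__':
    for nme in ['top','scene']:
        p=shot(nme); W=cloud(p); print(nme,ang(p['image'],W))
        i0=cv2.imread('pics/%s0.png'%nme)[:,:,::-1]
        # initial depth differs little on wheel: intersect rays with plane
        K=np.array(p['intrinsics']);g=np.stack(np.meshgrid(np.arange(560),np.arange(420)),-1).reshape(-1,1,2).astype(float)
        u=cv2.undistortPoints(g,K,np.array(p['dist'])).reshape(420,560,2);T=np.array(p['cam_to_world'])
        ray=np.concatenate([u,np.ones((420,560,1))],-1)@T[:3,:3].T
        lam=((C+n*.008-T[:3,3])@n)/(ray@n); W0=T[:3,3]+ray*lam[...,None]
        print(' initial',ang(np.ascontiguousarray(i0),W0)); print(' now ray',ang(p['image'],W0))
E
python3 wa.py; python3 - <<'E'
import cv2
i=cv2.imread('pics/t9.png')
E
```

```text
top [(113.3, 49)]
 initial [(87.8, 51), (-33.2, 48), (-153.4, 71)]
 now ray [(112.1, 49)]
scene [(111.5, 25)]
 initial [(-153.1, 21), (87.3, 31), (-33.1, 30)]
 now ray [(111.6, 25), (-24.3, 20)]
```

From the wedges, the wheel is now at +24° from its start. I'll re-grip lightly and continue forward in small steps, pressing gently with low side load.

>>> move_arm([
  [0,-0.003,0],
  [0,0,0],
  [0,0,0],
  [0,0,0],
], claw=[-1,-1,-1,-1], turn=[0,0,0,0], squeeze=8)

```text
time: 19.95
ee_pos: [0.638, -0.1279, 0.3245]
eef_rot: [0.034, 0.835, -0.55, -0.009]
contact_force: [1.3, -0.6, 0.2]
grip_width: 0.0277
```

>>> move_arm([
  [-0.0009,-0.0023,-0.0006],
  [-0.0009,-0.0023,-0.0007],
  [-0.001,-0.0023,-0.0007],
  [-0.001,0.0004,0.0017],
  [-0.001,0.0004,0.0017],
], claw=[-1,-1,-1,-1,-1], turn=[0,0,0,0,0])

```text
time: 20.37
ee_pos: [0.6423, -0.1206, 0.3228]
eef_rot: [0.034, 0.835, -0.549, -0.009]
contact_force: [2.1, -1.3, 2.2]
grip_width: 0.0258
```

```bash
python3 arc.py; python3 top.py wd.png; python3 wa.py | grep -v init
```

```text
t 20.3667 theta 21.7 rad 0.1199 foot rel mouth -0.0387 axis tilt err 4.96 F n,h,d [2.9 1.5 0.6] w 0.0258 q6 2.57
tangent [-0.283 -0.925 -0.255] radial out [ 0.805 -0.373  0.461] -n [-0.521 -0.075  0.85 ]
heights mm above mouth: [(56, 24), (58, 185), (60, 354), (62, 129)]
top pts 672 normal [ 0.231 -0.453  0.861] lean h,d deg [2.9 0.3] med height 0.0609
tool y range of top mm -9.8 9.6
top [(113.3, 49)]
 now ray [(112.2, 49)]
scene [(111.5, 25)]
 now ray [(111.6, 25)]
```

The pin dropped 5 mm (top 65.8→60.9), so the hole is here at wheel ≈+24.5°. I'll press along the axis.

>>> move_arm([
  [-0.0016,-0.0002,0.0026],
  [-0.0016,-0.0002,0.0026],
  [-0.0016,-0.0002,0.0026],
  [-0.0016,-0.0002,0.0026],
  [-0.0016,-0.0002,0.0026],
], claw=[-1,-1,-1,-1,-1], turn=[0,0,0,0,0], squeeze=15)

```text
time: 20.93
ee_pos: [0.6399, -0.114, 0.3108]
eef_rot: [0.034, 0.835, -0.549, -0.007]
contact_force: [-1.0, -8.9, 23.4]
grip_width: 0.0256
```

```bash
python3 arc.py; python3 top.py we.png; python3 wa.py | grep -v init
```

```text
t 20.9333 theta 21.85 rad 0.1206 foot rel mouth -0.0524 axis tilt err 4.98 F n,h,d [24.2 -4.1 -4.9] w 0.0256 q6 2.58
tangent [-0.284 -0.924 -0.255] radial out [ 0.803 -0.375  0.463] -n [-0.523 -0.073  0.849]
heights mm above mouth: [(44, 16), (46, 159), (48, 374), (50, 180)]
top pts 711 normal [ 0.234 -0.461  0.856] lean h,d deg [2.9 0.9] med height 0.0493
tool y range of top mm -9.7 9.7
top [(114.2, 48)]
 now ray [(113.1, 48)]
scene [(111.9, 26)]
 now ray [(112.1, 26), (-10.4, 17)]
```

Dropped ≈16.5 mm of 19, with 24 N of resistance now. I'll release so the lean can settle, then look.

>>> move_arm([
  [0,0,0],
  [0,0,0],
  [0,0,0],
  [0,0,0],
], claw=[-0.15,-0.15,-0.15,-0.15], turn=[0,0,0,0])

```text
time: 21.42
ee_pos: [0.6392, -0.1136, 0.3098]
eef_rot: [0.035, 0.835, -0.549, -0.008]
contact_force: [-0.8, 0.0, 0.9]
grip_width: 0.0385
```

```bash
python3 arc.py|head -1; python3 top.py wf.png; python3 wa.py | grep -v init
```

```text
t 21.4167 theta 21.55 rad 0.12 foot rel mouth -0.0537 axis tilt err 5.0 F n,h,d [ 0.6 -0.7 -0.7] w 0.0385 q6 2.58
heights mm above mouth: [(44, 32), (46, 247), (48, 393), (50, 74)]
top pts 732 normal [ 0.182 -0.464  0.867] lean h,d deg [ 0.1 -0.3] med height 0.0486
tool y range of top mm -7.8 12.9
top [(114.2, 47)]
 now ray [(113.2, 47)]
scene [(111.9, 26)]
 now ray [(112.1, 26)]
```

View pics/wf.png

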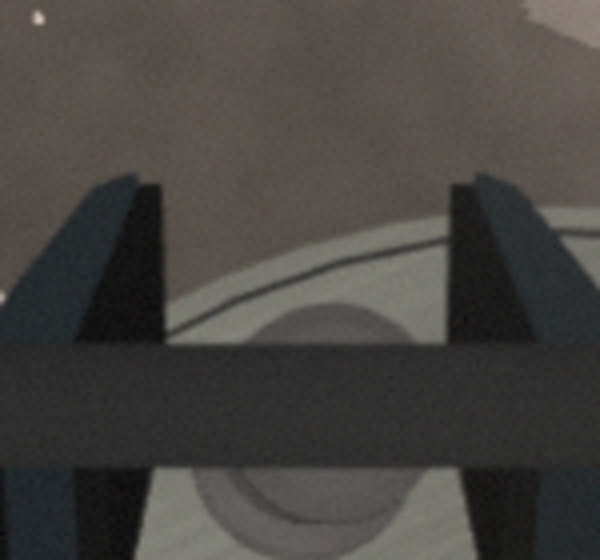

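Once released, the pin's lean is ≈0° to the wheel axis, which suggests the collar is seated flat. I'll withdraw along the axis and inspect.

>>> move_arm([
  [0.002,0.001,-0.005],
  [0.005,0.001,-0.01],
  [0.01,0.001,-0.018],
  [0.015,0,-0.025],
  [0.015,0,-0.03],
  [0.02,0,-0.03],
  [0.03,0,-0.02],
  [0.03,0,-0.02],
], claw=[-0.15,-0.15,-0.15,-0.15,-0.15,-0.15,-0.15,-0.15], turn=[0,0,0,0,0,0,0,0])

```text
time: 22.23
ee_pos: [0.6946, -0.2253, 0.4776]
eef_rot: [0.036, 0.836, -0.547, -0.013]
contact_force: [0.8, 0.8, -0.2]
grip_width: 0.0389
```

```bash
python3 pin.py 10 scene top wrist; python3 - <<'E'
import cv2
for a in 's10','t10':
    i=cv2.imread(f'pics/{a}.png'); i=i[170:290,210:360] if a[0]=='s' else i[130:260,260:400]
    cv2.imwrite(f'pics/{a}z.png',cv2.resize(i,None,fx=4,fy=4,interpolation=cv2.INTER_CUBIC))
E
```

```text
scene pin_grip []
scene pin_foot []
scene bush_mouth [(array([280.8, 245.4]), 0.91, array([ 0.772, -0.215,  0.404]))]
top pin_grip [(array([324.9, 160.3]), 0.61, array([ 0.618, -0.11 ,  0.147]))]
top pin_foot []
top bush_mouth [(array([317.7, 163.5]), 0.83, array([ 0.616, -0.097,  0.126]))]
wrist pin_grip [(array([271. , 318.3]), 0.73, array([ 0.629, -0.12 ,  0.149]))]
wrist pin_foot []
wrist bush_mouth [(array([270.9, 320.9]), 0.61, array([ 0.628, -0.118,  0.15 ]))]
grasp [ 0.68422189 -0.23322763  0.30609104]
```

View pics/s10z.png

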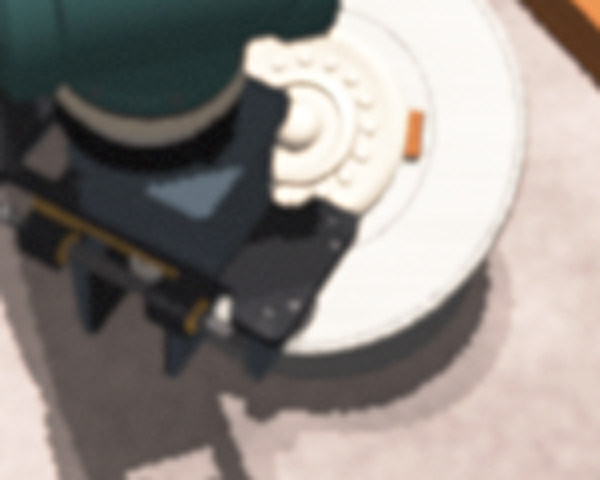

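View pics/w10.png

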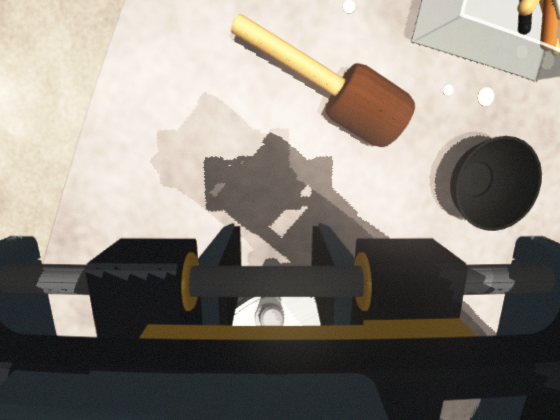

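Scene is still blocked. I'll move the tool further out (towards −y) for a clear view.

>>> move_arm([
  [0.02,0.03,0],
  [0.02,0.035,0],
  [0.02,0.035,0],
  [0.02,0.035,0],
  [0.02,0.035,0],
  [0.02,0.035,0],
  [0.01,0.02,0],
  [0,0,0],
], claw=[-0.15,-0.15,-0.15,-0.15,-0.15,-0.15,-0.15,-0.15], turn=[0,0,0,0,0,0,0,0])

```text
time: 23.5
ee_pos: [0.5354, -0.4375, 0.4927]
eef_rot: [0.036, 0.838, -0.544, -0.014]
contact_force: [-0.0, -0.0, 0.7]
grip_width: 0.0387
```

```bash
cat > fin.py <<'E'
from h import *
from wa import n,d,h,C,ang
import sys
for nm in ['top','scene']:
    p=shot(nm,nm+sys.argv[1]+'.png'); W=cloud(p); F=W.reshape(-1,3);F=F[np.isfinite(F).all(1)]
    w=F-C;a=w@n;rr=np.hypot(w@d,w@h)
    s=(a>.012)&(a<.12)&(rr>.085)&(rr<.145)&(np.abs(np.degrees(np.arctan2(w@h,w@d))-24)<20)
    q=F[s]-C; print(nm,'pts',s.sum(),'hist(mm above face)',np.histogram(q@n*1000,bins=np.arange(10,90,4)))
    t=q[q@n>(q@n).max()-.003]; print(' max',(q@n).max().round(4),'top: theta',np.degrees(np.arctan2(t@h,t@d)).mean().round(1),'rad',np.hypot(t@d,t@h).mean().round(4),'wheel',ang(p['image'],W))
    i=cv2.imread('pics/'+nm+sys.argv[1]+'.png'); i=i[170:290,210:360] if nm=='scene' else i[120:240,260:400]
    cv2.imwrite(f'pics/{nm}{sys.argv[1]}z.png',cv2.resize(i,None,fx=4,fy=4,interpolation=cv2.INTER_CUBIC))
E
python3 fin.py 11; python3 -c "
from h import *
print(st()[0]['ee_pos'])"
```

```text
top pts 359 hist(mm above face) (array([14, 61, 16, 19, 14, 21, 14, 18, 14, 21, 16, 19, 73, 39,  0,  0,  0,
        0,  0]), array([10, 14, 18, 22, 26, 30, 34, 38, 42, 46, 50, 54, 58, 62, 66, 70, 74,
       78, 82, 86]))
 max 0.0652 top: theta 24.1 rad 0.1144 wheel [(114.3, 47), (-7.9, 39), (-128.6, 70)]
scene pts 170 hist(mm above face) (array([13, 26,  5,  5,  5,  5,  3,  6,  3,  8,  3, 20, 57, 11,  0,  0,  0,
        0,  0]), array([10, 14, 18, 22, 26, 30, 34, 38, 42, 46, 50, 54, 58, 62, 66, 70, 74,
       78, 82, 86]))
 max 0.0641 top: theta 23.4 rad 0.1143 wheel [(-128.0, 19), (112.4, 28), (-7.7, 31)]
[ 0.53730617 -0.43532752  0.49229627]
```

View pics/scene11z.png

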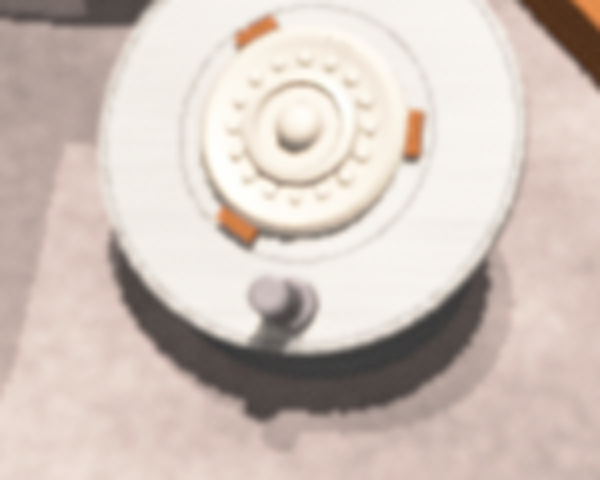

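View pics/top11z.png

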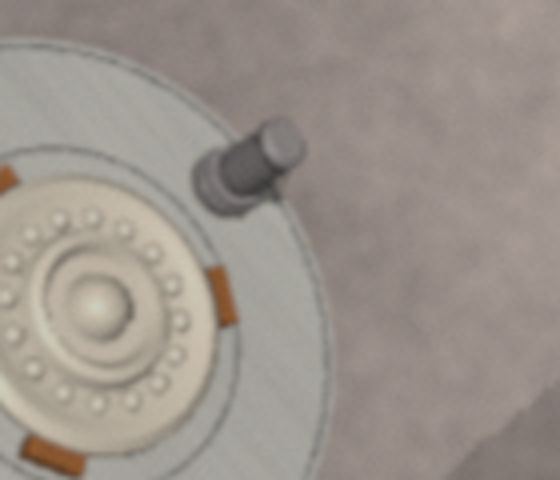

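Both views show the pin standing in the bush with its collar down on it. One more check: the exact heights of the top and collar (home would be 61 and 15 mm above the face).

```bash
python3 - <<'E'
from h import *
from wa import n,d,h,C
for nm in ['top','scene']:
    p=shot(nm); F=cloud(p).reshape(-1,3);F=F[np.isfinite(F).all(1)];w=F-C
    th=np.degrees(np.arctan2(w@h,w@d));rr=np.hypot(w@d,w@h);a=w@n
    face=(rr>.09)&(rr<.14)&(abs(a)<.006)&(abs(th-24)<35)&(abs(th-24)>13); f0=np.median(a[face])
    loc=(rr>.085)&(rr<.145)&(abs(th-24)<14)
    t=a[loc&(a>.055)]-f0; c=a[loc&(a>.0115)&(a<.019)]-f0
    print(nm,'face',f0.round(4),'top',np.median(t).round(4),len(t),'collar pctl',np.percentile(c,[25,50,75]).round(4),len(c))
o=env.observe();print(o['time'],o['contact_force'])
E
```

```text
top face 0.0012 top 0.0602 125 collar pctl [0.0132 0.0148 0.0157] 81
scene face -0.0009 top 0.0605 86 collar pctl [0.0147 0.0154 0.0167] 40
23.7 [ 0.24737303  0.77118943 -0.40672599]
```

Top is at 60.2 and 60.5 mm (home 61) and the collar at 14.8 and 15.4 mm (home 15), so the pin is fully home. The arm is clear and touching nothing, so I'll hand in.

```bash
python3 -c "
from station import ticket
print(ticket.hand_in())"
```

```text
the job is handed in; nothing more can be done
None
```

The wheel is locked: the steel pin is fully home in one of the hidden holes with its collar down on the bush, and the job is handed in.

**What I did:** The tool could not tilt, so I lifted the pin until about 8 mm was left in its stand hole and pivoted it about 30° in the grip against the hole's rim. I then turned it to the wheel's axis, put it in the bush and moved the bush along its circle. The pin dropped in at a wheel angle of about +24.5° from the start. I let go and drew the arm clear at about 23.7 s of the 64 s allowed.

**Last checks:**

| Check | Top camera | Scene camera | Fully home |
|---|---|---|---|
| Pin top above the wheel's face | 60.2 mm | 60.5 mm | 61 mm |
| Collar top above the wheel's face | 14.8 mm | 15.4 mm | 15 mm |

- **Alignment:** after release the pin leaned only about 0.3° from the wheel's axis.
- **Contact:** with the arm clear, the force reading was close to zero.
- **Plaster and other tools:** the chisel, rasp and rose look untouched in the pictures.

**What went less well:**
- **First pass:** it overshot the hole. The tool leaned about 5° and the force rose to about 30 N sideways and 20 N along the axis. I freed the pin, eased the wheel back, re-gripped lightly and it dropped in. The highest readings I saw stayed under the limits.
- **Joint 6:** it came within 0.01 rad of its range limit once on the way over, but no reading I saw was past it.

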